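# Clear a framing bed and lock a plaque under bayonet hold-downs

## Task

Sweep all the moulding offcuts from the framing bed into the metal tray along its near side, using the block brush and not the fingers, and stand the brush back, bristles down, on the middle of its rubber pad. Only when the bed is clear, lay the narrow plaque flat, face up, on the grey felt strip, centred between the two posts, and only then fit the two square caps over the posts, pressing each down and turning it clockwise to its stop so that both are locked. Leave the ink bottle, the black paperweight and the other frame alone.

Things in the scene. Friction and masses are not known exactly. Their poses are not given: they have to be found in the camera images.
- bed: Framing bed, fixed: plywood platform 110 mm (its x) by 290 mm (y), 30 mm high; origin at the centre of its underside, on the table; x points away from the robot, y to the left. Posts stand at y = -108 and +108 mm; the space between their sprung plates is 176 mm. A thin grey felt strip 68 x 164 mm at the platform's middle marks the plaque's place, long side along y.
- tray (a point): Middle of the floor of the aluminium offcut tray fixed along the platform's near (-x) edge: inside 111 mm (x) by 282 mm (y), floor 4 mm above the table, end walls 30 mm and near wall 34 mm high, open towards the platform, whose top is 26 mm above the floor.
- post1 (a point): Right-hand (-y) bayonet post: centre of the top face of its steel bar, 69 mm above the bed's origin. The bar (two opposite lugs) is 48 mm long along the bed's x, 16 wide, 8 thick, on a 16 mm stem. Round the stem a sprung plate, 40 mm across, its top 29 mm above the platform when free, pushes a cap up (900 N/m). The cap goes on with its slot and grip bar along the post's bar.
- post2 (a point): Left-hand (+y) post, as post1. To lock a cap on a post: lower it over the bar, press until its underside is 19 (it bottoms) to 22 mm above the platform, about 7 to 10 N, then turn it clockwise seen from above by 1.2 rad to an inner stop and let go: the spring lifts it 1 to 4 mm against the lugs. The wrong way it turns only 0.25 rad.
- cap1_mid (a point): Grey square hold-down cap 68 x 68 mm, 60 mm high, 0.25 kg, standing upright; the point is on its axis, 30 mm above its underside. A black grip bar on top runs along its x: 60 mm long, 18 wide, from 27 to 60 mm above the underside. Its bottom plate, 8 mm thick, has an open slot along its x, 56 x 22 mm; the hollow above ends 20 mm above the underside. Either cap fits either post.
- cap2_mid (a point): As cap1, alike in all. A half turn about the upright axis makes no difference. Locked, a cap's underside is 23 mm above the platform (this point 83 mm above the bed's origin) and it overhangs the plaque's end with 5 mm to spare. Set on a post but not pressed, it rests about 27 mm above the platform and is not locked.
- plaque_mid (a point): Narrow framed plaque, dark red with a cream face, 60 mm (its x) by 160 mm (its y), 18 mm thick, 0.22 kg, lying face up on the table at first; the point is its centre, 9 mm above its underside. A half turn makes no difference. In place, its long side runs along the bed's y; the caps then reach over its ends with 5 mm to spare.
- brush_mid (a point): Block brush standing on its bristles: stiff dark bristle block 104 mm (its x) by 26 mm (its y), 36 mm high, under a light wooden stock 110 x 32 mm from 36 to 62 mm above the bristles' lower end; 0.15 kg. The point is its centre, 31 mm above the lower end. The bristles are rigid.
- pad: Rubber pad for the brush, fixed, 150 mm (its x) by 80 mm (its y), 4 mm thick; origin at the centre of its underside, on the table.
- off1_mid (a point): Offcut of dark red frame moulding with a stepped section, 60 mm long (its x), 24 mm wide, 22 mm high, 50 g, on the bed; the point is its centre, 11 mm above its underside. Two to four offcuts are present.
- off2_mid (a point): Offcut of dark red frame moulding with a stepped section, 60 mm long (its x), 24 mm wide, 22 mm high, 50 g, on the bed; the point is its centre, 11 mm above its underside. Two to four offcuts are present.
- off3_mid (a point): Offcut of dark red frame moulding with a stepped section, 60 mm long (its x), 24 mm wide, 22 mm high, 50 g, on the bed; the point is its centre, 11 mm above its underside. Two to four offcuts are present.
- off4_mid (a point): Offcut of dark red frame moulding with a stepped section, 60 mm long (its x), 24 mm wide, 22 mm high, 50 g, on the bed; the point is its centre, 11 mm above its underside. Two to four offcuts are present.
- weight: Black steel paperweight bar, 130 mm (its x) x 36 x 28 mm, 1.1 kg; origin at the centre of its underside. Leave it alone.
- ink: Black ink bottle, 56 mm across, 120 mm high; origin at its underside. Leave it alone.
- frame: Flat framed picture 130 x 190 mm (x, y), 12 mm thick, lying beyond the bed; origin at the centre of its underside. Leave it alone.
Mind the look-alikes: they are no part of the job. Leave any turquoise look-alike of the part that bears plaque_mid alone.

How it is judged:
On the way, in this order (a step that is already met when the one before it is completed fails the run):
1. all the offcuts are in the tray (x of off1_mid in the frame of bed between -0.17 and -0.058 m and y of off1_mid in the frame of bed between -0.145 and 0.145 m and z of each of off1_mid, off2_mid, off3_mid, off4_mid in the frame of bed below 0.06 m and x of off2_mid in the frame of bed between -0.17 and -0.058 m and y of off2_mid in the frame of bed between -0.145 and 0.145 m and x of off3_mid in the frame of bed between -0.17 and -0.058 m and y of off3_mid in the frame of bed between -0.145 and 0.145 m and x of off4_mid in the frame of bed between -0.17 and -0.058 m and y of off4_mid in the frame of bed between -0.145 and 0.145 m), for 0.2 s.
2. the plaque lies in its place on the cleared bed (all of step 1 and x of plaque_mid in the frame of bed between -0.012 and 0.012 m and y of plaque_mid in the frame of bed between -0.012 and 0.012 m and z of plaque_mid in the frame of bed between 0.036 and 0.042 m and angle between the y axis of plaque_mid and the y axis of bed, either way round below 0.12 rad), for 0.2 s.
3. a cap is locked on one post ((((horizontal distance between cap1_mid and post1 below 0.006 m and z of cap1_mid in the frame of bed between 0.076 and 0.0855 m and angle between the x axis of cap1_mid and the x axis of bed, either way round above 1 rad and angle between cap1_mid's own z axis and vertical below 0.08 rad) or (horizontal distance between cap2_mid and post1 below 0.006 m and z of cap2_mid in the frame of bed between 0.076 and 0.0855 m and angle between the x axis of cap2_mid and the x axis of bed, either way round above 1 rad and angle between cap2_mid's own z axis and vertical below 0.08 rad)) or ((horizontal distance between cap1_mid and post2 below 0.006 m and z of cap1_mid in the frame of bed between 0.076 and 0.0855 m and angle between the x axis of cap1_mid and the x axis of bed, either way round above 1 rad and angle between cap1_mid's own z axis and vertical below 0.08 rad) or (horizontal distance between cap2_mid and post2 below 0.006 m and z of cap2_mid in the frame of bed between 0.076 and 0.0855 m and angle between the x axis of cap2_mid and the x axis of bed, either way round above 1 rad and angle between cap2_mid's own z axis and vertical below 0.08 rad)))), for 0.2 s.
4. caps are locked on both posts (((horizontal distance between cap1_mid and post1 below 0.006 m and z of cap1_mid in the frame of bed between 0.076 and 0.0855 m and angle between the x axis of cap1_mid and the x axis of bed, either way round above 1 rad and angle between cap1_mid's own z axis and vertical below 0.08 rad) or (horizontal distance between cap2_mid and post1 below 0.006 m and z of cap2_mid in the frame of bed between 0.076 and 0.0855 m and angle between the x axis of cap2_mid and the x axis of bed, either way round above 1 rad and angle between cap2_mid's own z axis and vertical below 0.08 rad)) and ((horizontal distance between cap1_mid and post2 below 0.006 m and z of cap1_mid in the frame of bed between 0.076 and 0.0855 m and angle between the x axis of cap1_mid and the x axis of bed, either way round above 1 rad and angle between cap1_mid's own z axis and vertical below 0.08 rad) or (horizontal distance between cap2_mid and post2 below 0.006 m and z of cap2_mid in the frame of bed between 0.076 and 0.0855 m and angle between the x axis of cap2_mid and the x axis of bed, either way round above 1 rad and angle between cap2_mid's own z axis and vertical below 0.08 rad))), for 0.2 s.
At the end, for the whole second after the job is handed in: All offcuts in the tray; plaque flat on the bed, centred within 12 mm and 0.12 rad; on each post a cap within 6 mm of its axis, held down by the lugs and turned at least 1.0 rad clockwise; brush upright within 28 mm of the pad's centre; all at rest (all of step 2 and all of step 4 and x of brush_mid in the frame of pad between -0.03 and 0.03 m and y of brush_mid in the frame of pad between -0.028 and 0.028 m and z of brush_mid in the frame of pad between 0.028 and 0.042 m and angle between brush_mid's own z axis and vertical below 0.15 rad and linear speed of each of plaque, cap1, cap2, brush, off1, off2, off3, off4 below 0.03 m/s); the robot touches nothing.
It fails at once if an offcut was handled with the fingers instead of the brush (contact force between the fingers and off1 above 1.5 N or contact force between the fingers and off2 above 1.5 N or contact force between the fingers and off3 above 1.5 N or contact force between the fingers and off4 above 1.5 N).
It fails at once if the ink bottle, the paperweight or the other frame was disturbed (distance of any of ink, weight, frame from where it was at the start of the episode above 0.04 m or angle between ink's own z axis and vertical above 0.5 rad).
Of off1, off2, off3, off4 only 2 to 4 are there at a start; the rules pass over those that are not, and their reading is None.
At some moment in a run one of plaque, cap1, cap2 may be knocked a few centimetres aside while the robot is not near it.
It also fails if it takes over 184 s, if anything falls off the work surface, if the arm or the gripper's body presses on something with over 40 N, if the wrist force passes 120 N, or if a joint passes its speed limit or range.

## Robot

A 6-joint arm with a two-finger parallel gripper is mounted at the origin on the work surface. World frame = base frame: x ahead of the robot, y to its left, z up, the work surface at z = 0. Lengths are in m, angles in rad, forces in N, time in s.
With the tool pointing down it reaches from about 0.35 to 0.925 m from the base axis. Payload 6.4 kg.
Tool frame: the origin (TCP) lies midway between the tips of the shut fingers; the grasp point (between the pads) lies 19 mm behind it; z points along the fingers, y is the direction in which the jaws open and shut (so a half turn about z gives the same grasp; the last joint's range is limited). The gripper opens to 94 mm and grips with 3 to 60 N. Pads are 16 mm wide; open, the fingers measure 119 mm over their backs; the gripper's body (75 mm by 177 mm) begins 78 mm behind the grasp point.
Start: joints at [-1.37, 0.245, 1.558, -0, 1.339, -0.174], TCP at [0.238, -0.605, 0.181] pointing down, gripper open.
Joint ranges: [-3.13, 3.13], [-1.02, 2.26], [0.13, 2.54], [-0.95, 4.09], [0.21, 2.88], [-2.74, 2.74]. Speed limits (rad/s): [2.57, 2.57, 3.14, 3.14, 3.14, 3.14].

## Interface

Orientations are given as a unit quaternion [w, x, y, z].
In Python, from station import r, vision, order gives the robot as it stands. The module is installed in compiled form; this text tells all that it offers.
- The arm moves only by the tool servo_tool, never from a script. Its argument "plan" is a list of rows, each a list of 3 entries, a list of its own where there are three numbers: the finger opening in cm, from 0 to 9.4, then the shift along the world's x, y, z in cm, then the turn about the world's z in rad. In form: [[jaw, [tx, ty, tz], twist], ...]. A call has exactly 5 rows; each row is the pose to reach, as a shift and turn from the pose commanded when the call began; what a row does not reach only later rows make up. A row lasts 1/10 s, in which the tool goes at most 50 mm and 8.59 degrees, less where a joint would pass 70% of its speed; a pose out of reach is approached as far as the arm can. A call with a gripper value outside its range is refused whole. The fingers move at their own pace and stop on an object; the grip force is fixed at half the most. Time passes only in rows, so rows that repeat a pose let the fingers close, or fill a call up. It gives the time, the measured TCP pose, the force and the opening at its end, in the units of the state.
- r.state(): the state, without advancing time (a new reading comes with each control period).
- vision.grab_frame(name): name is "side" or "top"; returns (picture, depth): 420x560x3 uint8, red, green, blue; 420x560 float32, m along the optical axis (not along the pixel's ray), 0 where there is no reading.
- vision.camera_info(name): a dict with "intrinsics" (3x3 intrinsics, pixels), "T" (4x4, takes a point from camera to world coordinates). Camera axes: x right, y down, z forward; pixel columns grow to the right and rows downward; lengths in m; the calibration is good to about 2 mm. A picture is of the moment at which its call begins. camera_info takes no time and is no camera call.
- order.sign_off(): hands the job in, once; it reports no verdict.
The state is a dict: "clock": time; "joints": joint angles; "dq": joint speeds; "joint_efforts": joint torques, N m; "tool_pos": TCP position; "tcp_rot": TCP orientation; "ft_force": force on the tool from outside, world axes, zero at the start; "torque": the same for the moment, N m; "opening": finger opening in m.
Only numpy, scipy, OpenCV 4.12 (cv2) and the standard library are available. Lean on these libraries where they do the work, as an engineer would, in place of code of your own. Each camera call takes 0.05 s, during which the arm holds its last target.

## Working session

There is one attempt and no reset: what is moved stays moved. The work goes in short steps, Python scripts to look and compute and a tool call to move; the robot and the scene stay as the last step left them, time stands still between calls to the robot, and variables do not carry over. Pictures are saved under pics/ and viewed, and the job is handed in when it is done.

Besides the shell and the picture viewer there is one more tool, called after "Emit:" as name([rows], argument=value, ...), one row to a line, values as JSON. servo_tool: Moves the arm, as the interface text tells. Its arguments: {"type":"object","properties":{"plan":{"type":"array"}},"required":["plan"]}

```bash
mkdir -p pics
cat > h.py <<'E'
import numpy as np, cv2
from station import r, vision, order
np.set_printoptions(precision=4,suppress=True)
def grab(n,tag):
    im,d=vision.grab_frame(n); cv2.imwrite(f'pics/{tag}.png',im[:,:,::-1]); np.savez(f'pics/{tag}.npz',im=im,d=d); return im,d
def info(n):
    c=vision.camera_info(n); return np.array(c['intrinsics']),np.array(c['T'])
def pts(n,d):
    K,T=info(n); v,u=np.mgrid[:d.shape[0],:d.shape[1]]
    P=np.stack([(u-K[0,2])/K[0,0]*d,(v-K[1,2])/K[1,1]*d,d],-1)
    return P@T[:3,:3].T+T[:3,3]
def ray(n,u,v,z):
    K,T=info(n); q=T[:3,:3]@np.array([(u-K[0,2])/K[0,0],(v-K[1,2])/K[1,1],1.]); o=T[:3,3]
    return o+q*(z-o[2])/q[2]
def st():
    s=r.state(); print({k:(np.round(s[k],4)) for k in ('clock','joints','tool_pos','tcp_rot','ft_force','opening')})
E
python3 - <<'E'
from h import *
st()
for n in ('side','top'):
    im,d=grab(n,n+'0'); K,T=info(n); print(n,K,T)
E
```

```text
{'clock': np.float64(0.0), 'joints': array([-1.3701,  0.2458,  1.559 , -0.    ,  1.3387, -0.1741]), 'tool_pos': array([ 0.2378, -0.6043,  0.1803]), 'tcp_rot': array([-0.0009,  0.9825,  0.1863, -0.    ]), 'ft_force': array([-0.2405, -0.522 , -0.3029]), 'opening': np.float64(0.0937)}
side [[489.6883   0.     282.0644]
 [  0.     489.6883 211.405 ]
 [  0.       0.       1.    ]] [[-0.9706 -0.1184  0.2094  0.2157]
 [-0.24    0.5322 -0.8119  0.9502]
 [-0.0153 -0.8383 -0.5449  0.7534]
 [ 0.      0.      0.      1.    ]]
top [[433.6402   0.     278.6299]
 [  0.     433.6402 203.5529]
 [  0.       0.       1.    ]] [[-0.0003 -0.9908  0.1352  0.3388]
 [-0.9998 -0.0027 -0.0218 -0.0243]
 [ 0.022  -0.1352 -0.9906  1.3013]
 [ 0.      0.      0.      1.    ]]
```

View pics/top0.png

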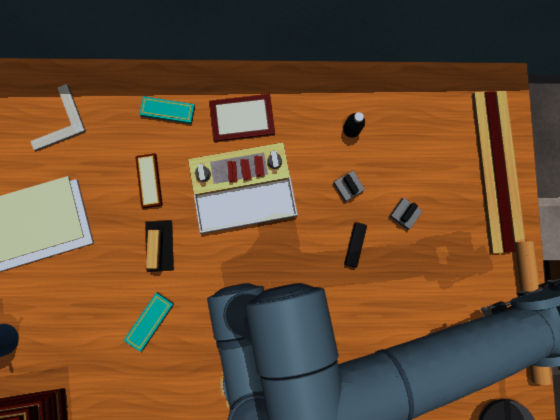

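View pics/side0.png

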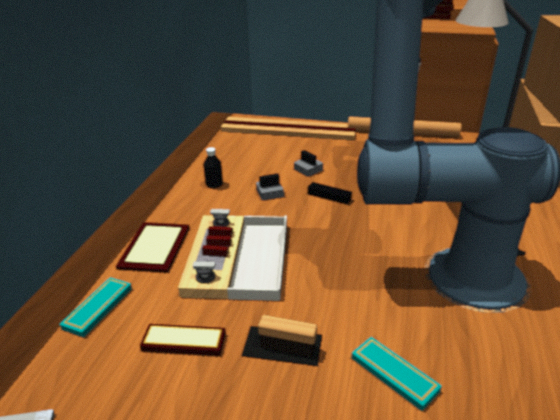

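```bash
cat > meas.py <<'E'
from h import *
def load(tag): 
    z=np.load(f'pics/{tag}.npz'); return z['im'],z['d']
def crop(tag,x0,y0,x1,y1,s,out):
    im,_=load(tag); c=cv2.resize(im[y0:y1,x0:x1],None,fx=s,fy=s,interpolation=cv2.INTER_CUBIC); cv2.imwrite(f'pics/{out}.png',c[:,:,::-1])
E
python3 - <<'E'
from meas import *
crop('top0',120,90,430,290,2.5,'c_top0')
crop('side0',50,140,450,400,2,'c_side0')
im,d=load('top0'); P=pts('top',d)
for (u,v) in [(300,260),(245,205),(200,165),(270,155),(148,170),(150,250),(232,172),(246,169),(259,167),(349,186),(405,214),(202,172),(275,158),(224,171),(165,240),(355,245)]:
    print('t',u,v,P[v,u])
im,d=load('side0'); P=pts('side',d)
for (u,v) in [(330,240),(260,255),(205,255),(185,338),(287,328),(270,187),(308,162),(220,214),(205,268),(218,232)]:
    print('s',u,v,P[v,u])
E
```

```text
t 300 260 [ 0.3469 -0.1167 -0.0013]
t 245 205 [0.5116 0.0487 0.0015]
t 200 165 [0.6183 0.1755 0.072 ]
t 270 155 [ 0.6526 -0.0264  0.0575]
t 148 170 [0.6145 0.3392 0.0183]
t 150 250 [0.3745 0.3111 0.0652]
t 232 172 [0.6031 0.0852 0.0485]
t 246 169 [0.6143 0.0447 0.0391]
t 259 167 [0.6176 0.0059 0.0523]
t 349 186 [ 0.5611 -0.2575  0.0569]
t 405 214 [ 0.4788 -0.4183  0.0593]
t 202 172 [0.5985 0.1699 0.0684]
t 275 158 [ 0.6408 -0.0409  0.0693]
t 224 171 [0.6105 0.1109 0.0272]
t 165 240 [0.4059 0.2849 0.0026]
t 355 245 [ 0.3903 -0.2761  0.031 ]
s 330 240 [ 0.3517 -0.0674  0.0001]
s 260 255 [0.51   0.0359 0.0026]
s 205 255 [0.6265 0.1011 0.0324]
s 185 338 [0.5745 0.3444 0.0201]
s 287 328 [0.3735 0.3171 0.0678]
s 270 187 [ 0.5619 -0.2548  0.0257]
s 308 162 [ 0.4814 -0.423   0.0324]
s 220 214 [ 0.6339 -0.0313  0.0633]
s 205 268 [0.5918 0.1812 0.0634]
s 218 232 [0.6223 0.0202 0.0441]
```

View pics/c_top0.png

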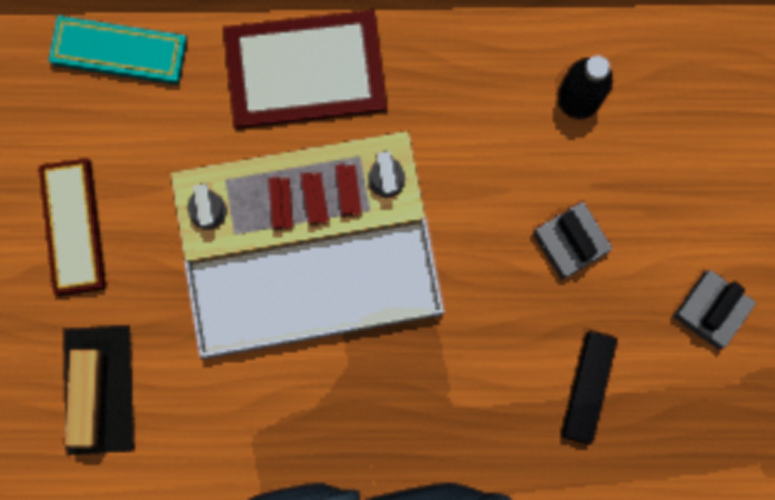

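View pics/c_side0.png

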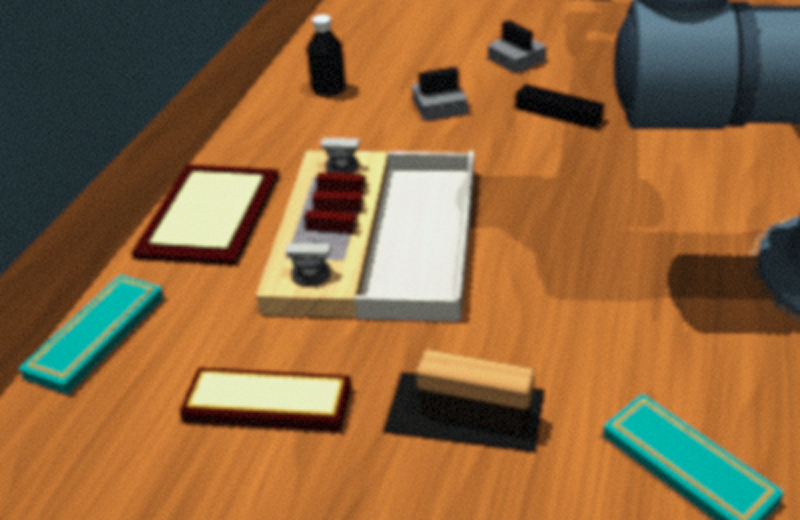

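```bash
cat >> meas.py <<'E'
def rect(pt2):
    (c,(w,h),a)=cv2.minAreaRect(pt2.astype(np.float32)*1000)
    a=np.deg2rad(a)
    if w<h: w,h,a=h,w,a+np.pi/2
    a=(a+np.pi/2)%np.pi-np.pi/2
    return np.array(c)/1000,w,h,a   # a: world angle of long side
def comp(n,tag,mask,box,z=None,mn=15):
    """masked component in pixel box; z plane given->cast rays; prints depth median too"""
    im,d=load(tag); P=pts(n,d); m=np.zeros(mask.shape,np.uint8); x0,y0,x1,y1=box; m[y0:y1,x0:x1]=mask[y0:y1,x0:x1]
    k,lab,stt,cen=cv2.connectedComponentsWithStats(m); out=[]
    for i in range(1,k):
        if stt[i,4]<mn: continue
        v,u=np.nonzero(lab==i); zz=np.median(P[v,u,2]); 
        Q=np.array([ray(n,a,b,z if z is not None else zz) for a,b in zip(u,v)])
        c,w,h,a=rect(Q[:,:2]); out.append((Q.mean(0)[:2],zz,c,w,h,a,stt[i,4],cen[i]))
        print(tag,'px',cen[i].round(1),'n',stt[i,4],'z',round(float(zz),4),'mean',Q.mean(0)[:2],'rect',c,'wh %.1f %.1f ang %.3f'%(w,h,a))
    return out
E
cat > m1.py <<'E'
from meas import *
for n,tag in (('top','top0'),('side','side0')):
    im,d=load(tag); hsv=cv2.cvtColor(im,cv2.COLOR_RGB2HSV); H,S,V=[hsv[...,i].astype(int) for i in range(3)]
    P=pts(n,d); Z=P[...,2]
    t=n=='top'
    print('table z',np.median(Z[(np.abs(P[...,0]-.4)<.05)&(np.abs(P[...,1]+.1)<.05)]))
    print('cream plaque'); comp(n,tag,((V>150)&(S<130)&(H>15)&(H<45)).astype(np.uint8),(130,140,170,215) if t else (130,315,235,360),.018)
    print('stock'); comp(n,tag,((Z>.055)&(Z<.075)&(V>60)).astype(np.uint8),(135,215,180,280) if t else (235,300,330,370),.066)
    print('bars'); comp(n,tag,((Z>.06)&(Z<.08)).astype(np.uint8),(185,145,295,190) if t else (180,200,240,285),.069)
    print('capgrips'); comp(n,tag,((Z>.048)&(Z<.07)).astype(np.uint8),(330,160,430,235) if t else (250,140,330,205),.06)
    print('offs'); comp(n,tag,((H<8)|(H>170)).astype(np.uint8)*((V<160)&(S>120)).astype(np.uint8),(215,150,270,190) if t else (195,220,240,260),.052)
    print('bedplane'); comp(n,tag,((H>20)&(H<32)&(S>60)&(V>140)).astype(np.uint8),(185,140,300,215) if t else (180,200,250,300),.03,100)
E
python3 m1.py
```

```text
table z 0.0007413562934415197
cream plaque
top0 px [147.7 180. ] n 650 z 0.0192 mean [0.5841 0.3391] rect [0.5846 0.3392] wh 141.3 41.4 ang 0.154
stock
top0 px [152.2 248.9] n 460 z 0.0658 mean [0.3776 0.3047] rect [0.3776 0.3047] wh 107.0 33.4 ang -0.015
bars
top0 px [274.6 158.6] n 115 z 0.0691 mean [ 0.639  -0.0398] rect [ 0.6398 -0.0408] wh 48.7 28.6 ang 0.317
top0 px [200.9 171.5] n 120 z 0.0683 mean [0.5998 0.1731] rect [0.6002 0.1728] wh 48.0 35.5 ang 0.255
capgrips
top0 px [350.7 183.5] n 143 z 0.0599 mean [ 0.5681 -0.2622] rect [ 0.5681 -0.2624] wh 60.0 20.7 ang 0.568
top0 px [409.2 211.9] n 141 z 0.0601 mean [ 0.4848 -0.4306] rect [ 0.4853 -0.4306] wh 61.4 20.1 ang -0.638
offs
top0 px [258.9 165.5] n 151 z 0.0493 mean [0.6223 0.0063] rect [0.6224 0.0063] wh 59.2 22.3 ang 0.129
top0 px [245.4 168.8] n 152 z 0.0489 mean [0.6121 0.0456] rect [0.6127 0.0459] wh 60.1 22.6 ang 0.170
top0 px [231.9 170.7] n 157 z 0.0489 mean [0.6063 0.0851] rect [0.6069 0.0849] wh 57.1 23.4 ang 0.015
bedplaneTraceback (most recent call last):
  File "m1.py", line 12, in <module>
    print('bedplane'); comp(n,tag,((H>20)&(H<32)&(S>60)&(V>140)).astype(np.uint8),(185,140,300,215) if t else (180,200,250,300),.03,100)
                       ~~~~^^^^^^^^^^^^^^^^^^^^^^^^^^^^^^^^^^^^^^^^^^^^^^^^^^^^^^^^^^^^^^^^^^^^^^^^^^^^^^^^^^^^^^^^^^^^^^^^^^^^^^^^^^^^^
  File "meas.py", line 19, in comp
    Q=np.array([ray(n,a,b,z if z is not None else zz) for a,b in zip(u,v)])
                ~~~^^^^^^^^^^^^^^^^^^^^^^^^^^^^^^^^^^
  File "h.py", line 13, in ray
    K,T=info(n); q=T[:3,:3]@np.array([(u-K[0,2])/K[0,0],(v-K[1,2])/K[1,1],1.]); o=T[:3,3]
        ~~~~^^^
  File "h.py", line 7, in info
    c=vision.camera_info(n); return np.array(c['intrinsics']),np.array(c['T'])
ValueError: time passes only in moves, steps and waits
```

```bash
python3 - <<'E'
s=open('h.py').read()
s=s.replace("""def info(n):
    c=vision""","""_C={}
def info(n):
    if n in _C: return _C[n]
    _C[n]=_info(n); return _C[n]
def _info(n):
    c=vision""")
open('h.py','w').write(s)
s=open('m1.py').read()
s=s.replace("((Z>.06)&(Z<.08))","((Z>.06)&(Z<.08)&(V>100)&(S<60))")
open('m1.py','w').write(s)
E
python3 m1.py
```

```text
table z 0.0007413562934415197
cream plaque
top0 px [147.7 180. ] n 650 z 0.0192 mean [0.5841 0.3391] rect [0.5846 0.3392] wh 141.3 41.4 ang 0.154
stock
top0 px [152.2 248.9] n 460 z 0.0658 mean [0.3776 0.3047] rect [0.3776 0.3047] wh 107.0 33.4 ang -0.015
bars
top0 px [274.4 158.3] n 90 z 0.0698 mean [ 0.6398 -0.0392] rect [ 0.6404 -0.0395] wh 47.5 17.3 ang 0.163
top0 px [200.7 171.2] n 89 z 0.0695 mean [0.6007 0.1735] rect [0.6003 0.1733] wh 46.8 15.9 ang 0.200
capgrips
top0 px [350.7 183.5] n 143 z 0.0599 mean [ 0.5681 -0.2622] rect [ 0.5681 -0.2624] wh 60.0 20.7 ang 0.568
top0 px [409.2 211.9] n 141 z 0.0601 mean [ 0.4848 -0.4306] rect [ 0.4853 -0.4306] wh 61.4 20.1 ang -0.638
offs
top0 px [258.9 165.5] n 151 z 0.0493 mean [0.6223 0.0063] rect [0.6224 0.0063] wh 59.2 22.3 ang 0.129
top0 px [245.4 168.8] n 152 z 0.0489 mean [0.6121 0.0456] rect [0.6127 0.0459] wh 60.1 22.6 ang 0.170
top0 px [231.9 170.7] n 157 z 0.0489 mean [0.6063 0.0851] rect [0.6069 0.0849] wh 57.1 23.4 ang 0.015
bedplane
top0 px [234.2 161.8] n 1041 z 0.0308 mean [0.6382 0.0801] rect [0.62   0.0673] wh 288.4 10
[... 234 characters left out ...]
.3737 0.3132] wh 110.6 41.9 ang -0.016
bars
side0 px [219.2 211.2] n 80 z 0.0691 mean [ 0.637  -0.0355] rect [ 0.6367 -0.0364] wh 45.2 18.9 ang 0.219
side0 px [204.5 264.3] n 121 z 0.0695 mean [0.5945 0.1757] rect [0.595  0.1782] wh 49.3 20.8 ang 0.223
capgrips
side0 px [308.8 154.9] n 97 z 0.0584 mean [ 0.4783 -0.4186] rect [ 0.4803 -0.419 ] wh 73.1 35.1 ang -0.644
side0 px [269.1 177.3] n 126 z 0.0575 mean [ 0.5626 -0.2516] rect [ 0.5619 -0.2512] wh 61.7 39.2 ang 0.501
offs
side0 px [217.6 240.4] n 655 z 0.0482 mean [0.6067 0.0632] rect [0.6075 0.0614] wh 118.0 60.8 ang -1.395
bedplane
side0 px [212.2 256.3] n 1470 z 0.031 mean [0.6103 0.0935] rect [0.6161 0.0692] wh 289.4 110.1 ang -1.386
```

Run:
```python
from meas import *
for n,tag,box in (('top','top0',(138,212,180,276)),('side','side0',(235,310,330,370))):
    im,d=load(tag); hsv=cv2.cvtColor(im,cv2.COLOR_RGB2HSV); V=hsv[...,2]; S=hsv[...,1]
    comp(n,tag,(V<45).astype(np.uint8),box,.004)
    x0,y0,x1,y1=box
    c=cv2.resize(im[y0:y1,x0:x1],None,fx=8,fy=8,interpolation=cv2.INTER_NEAREST); cv2.imwrite(f'pics/pad_{n}.png',c[:,:,::-1])
```

```text
top0 px [162.9 244.3] n 794 z 0.0049 mean [0.3932 0.2904] rect [0.3892 0.3012] wh 147.3 75.8 ang 0.070
side0 px [281.2 348.7] n 1640 z 0.0063 mean [0.387  0.3135] rect [0.3861 0.3043] wh 145.8 75.0 ang 0.066
```

View pics/pad_top.png

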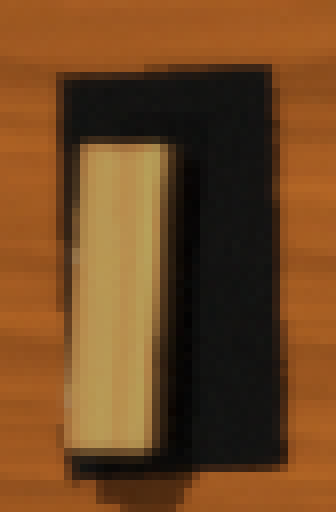

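View pics/pad_side.png

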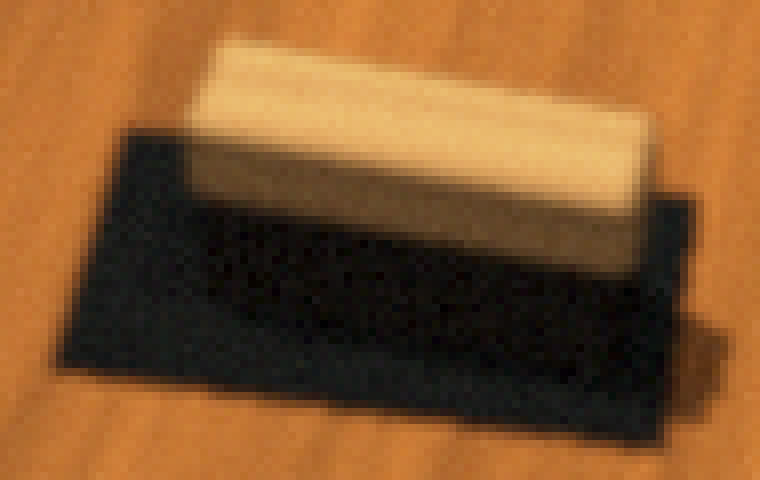

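Emit:
servo_tool([
  [9.4, [3, 5, 1], 0],
  [9.4, [7, 9, 1], -0.1],
  [9.4, [10, 14, 1], -0.2],
  [9.4, [13, 18, 1], -0.3],
  [9.4, [16, 22, 1], -0.39],
])

```text
clock: 0.6
tool_pos: [0.3847, -0.4017, 0.191]
tcp_rot: [-0.0, 1.0, -0.01, -0.0]
ft_force: [-0.3, -0.4, -0.3]
opening: 0.0939
```

Emit:
servo_tool([
  [9.4, [1, 4.9, 0], 0],
  [9.4, [2, 9.7, 0], 0],
  [9.4, [3, 14.5, 0], 0],
  [9.4, [4, 19.3, 0], 0],
  [9.4, [4, 24.3, 0], 0],
])

```text
clock: 1.1
tool_pos: [0.4241, -0.1587, 0.1911]
tcp_rot: [-0.0, 1.0, -0.008, -0.0]
ft_force: [1.0, 0.7, 0.6]
opening: 0.0945
```

Emit:
servo_tool([
  [9.4, [0, 5, 0], 0],
  [9.4, [0, 10, 0], 0],
  [9.4, [-1, 14.8, 0], 0],
  [9.4, [-2, 19.6, 0], 0],
  [9.4, [-3, 24.4, 0], 0],
])

```text
clock: 1.6
tool_pos: [0.393, 0.0851, 0.1911]
tcp_rot: [-0.0, 1.0, -0.008, 0.0]
ft_force: [0.8, -0.3, -0.2]
opening: 0.0939
```

Emit:
servo_tool([
  [9.4, [-1, 4.5, 0], 0],
  [9.4, [-2, 9, 0], 0],
  [9.4, [-3, 13.5, 0], 0],
  [9.4, [-3.2, 18, 0], 0],
  [9.4, [-3.2, 20.3, 0], 0],
])

```text
clock: 2.1
tool_pos: [0.3608, 0.289, 0.1911]
tcp_rot: [-0.0, 1.0, -0.006, -0.0]
ft_force: [0.6, 0.2, 0.7]
opening: 0.0942
```

Emit:
servo_tool([
  [9.4, [0, 0, -2], 0],
  [9.4, [0, 0, -4], 0],
  [9.4, [0, 0, -6], 0],
  [9.4, [0, 0, -7], 0],
  [9.4, [0, 0, -7], 0],
])

```text
clock: 2.6
tool_pos: [0.3608, 0.2857, 0.1197]
tcp_rot: [0.001, 1.0, -0.008, -0.002]
ft_force: [0.5, -0.5, 0.3]
opening: 0.0938
```

Emit:
servo_tool([
  [9.4, [1.5, 1.9, 0], 0],
  [9.4, [1.5, 1.9, -2], 0],
  [9.4, [1.5, 1.9, -3.5], 0],
  [9.4, [1.5, 1.9, -3.5], 0],
  [9.4, [1.5, 1.9, -3.5], 0],
])

```text
clock: 3.1
tool_pos: [0.3776, 0.3055, 0.0873]
tcp_rot: [-0.0, 1.0, -0.008, 0.001]
ft_force: [-0.8, -0.3, 0.5]
opening: 0.094
```

Run:
```python
from meas import *
st(); grab('side','side1'); grab('top','top1')
crop('side1',200,240,400,390,4,'c1')
crop('top1',100,180,250,300,4,'c1t')
```

```text
{'clock': np.float64(3.1), 'joints': array([ 0.4463, -0.0349,  2.0445,  0.    ,  1.1308,  2.0324]), 'tool_pos': array([0.3776, 0.3055, 0.0873]), 'tcp_rot': array([-0.0003,  1.    , -0.0077,  0.0005]), 'ft_force': array([-0.8184, -0.2539,  0.5105]), 'opening': np.float64(0.094)}
```

View pics/c1.png

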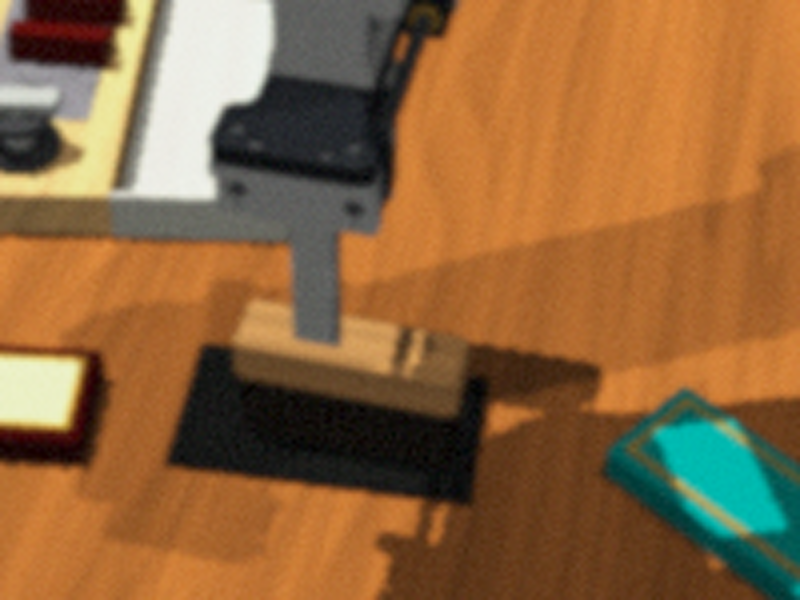

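Emit:
servo_tool([
  [9.4, [0, 0, -2.5], 0],
  [9.4, [0, 0, -5], 0],
  [9.4, [0, 0, -5], 0],
  [3, [0, 0, -5], 0],
  [2.5, [0, 0, -5], 0],
])

```text
clock: 3.7
tool_pos: [0.3784, 0.306, 0.0382]
tcp_rot: [-0.001, 1.0, -0.008, 0.001]
ft_force: [-0.2, 1.2, -0.1]
opening: 0.0814
```

Emit:
servo_tool([
  [2.5, [0, 0, 0], 0],
  [2.5, [0, 0, 0], 0],
  [2.5, [0, 0, 0], 0],
  [2.5, [0, 0, 0], 0],
  [2.5, [0, 0, 0], 0],
])

```text
clock: 4.2
tool_pos: [0.3771, 0.3053, 0.0364]
tcp_rot: [-0.0, 1.0, -0.008, 0.0]
ft_force: [0.6, -0.1, -0.2]
opening: 0.0414
```

Emit:
servo_tool([
  [2.0, [0, 0, 0], 0],
  [2.0, [0, 0, 0], 0],
  [2.0, [0, 0, 1], 0],
  [2.0, [0, 0, 4], 0],
  [2.0, [0, 0, 7], 0],
])

```text
clock: 4.7
tool_pos: [0.3762, 0.3049, 0.1068]
tcp_rot: [0.001, 1.0, -0.008, -0.001]
ft_force: [0.6, 1.2, -0.7]
opening: 0.0312
```

Emit:
servo_tool([
  [2.0, [2, -2, 1.5], 0.14],
  [2.0, [4.5, -4, 3], 0.28],
  [2.0, [7, -6, 5], 0.42],
  [2.0, [9.5, -8, 5], 0.56],
  [2.0, [12, -10, 5], 0.7],
])

```text
clock: 5.2
tool_pos: [0.4983, 0.2045, 0.1578]
tcp_rot: [0.0, 0.941, 0.338, 0.001]
ft_force: [0.0, -0.1, -1.9]
opening: 0.0315
```

Emit:
servo_tool([
  [2.0, [3, -2.5, 0], 0.14],
  [2.0, [6, -5, 0], 0.28],
  [2.0, [9, -7.5, 0], 0.42],
  [2.0, [12, -10, 0], 0.56],
  [2.0, [14, -12, 0], 0.7],
])

```text
clock: 5.7
tool_pos: [0.6384, 0.0836, 0.1566]
tcp_rot: [0.0, 0.768, 0.64, -0.0]
ft_force: [0.6, 0.3, -1.1]
opening: 0.0318
```

Emit:
servo_tool([
  [2.0, [1, -1, 0], 0.12],
  [2.0, [2, -2, 0], 0.24],
  [2.0, [2.5, -2.5, 0], 0.36],
  [2.0, [2.5, -2.5, 0], 0.36],
  [2.0, [2.5, -2.5, 0], 0.36],
])

```text
clock: 6.2
tool_pos: [0.6617, 0.0605, 0.1564]
tcp_rot: [-0.0, 0.644, 0.765, -0.0]
ft_force: [-0.3, 0.0, -2.0]
opening: 0.0311
```

Emit:
servo_tool([
  [2.0, [0.5, -0.3, 0], 0.014],
  [2.0, [0.9, -0.4, -2], 0.014],
  [2.0, [0.9, -0.4, -4.5], 0.014],
  [2.0, [0.9, -0.4, -5.5], 0.014],
  [2.0, [0.9, -0.4, -5.5], 0.014],
])

```text
clock: 6.7
tool_pos: [0.6695, 0.0566, 0.0992]
tcp_rot: [-0.002, 0.638, 0.77, -0.001]
ft_force: [-0.5, -0.6, -1.8]
opening: 0.0314
```

Run:
```python
from meas import *
st(); grab('side','side2'); grab('top','top2')
crop('side2',150,120,310,310,3,'c2')
crop('top2',170,110,320,230,4,'c2t')
```

```text
{'clock': np.float64(6.7), 'joints': array([-0.084 ,  0.3751,  1.5526, -0.    ,  1.2181, -0.2719]), 'tool_pos': array([0.6695, 0.0566, 0.0992]), 'tcp_rot': array([-0.0017,  0.6376,  0.7704, -0.0012]), 'ft_force': array([-0.4739, -0.5754, -1.8129]), 'opening': np.float64(0.0314)}
```

View pics/c2.png

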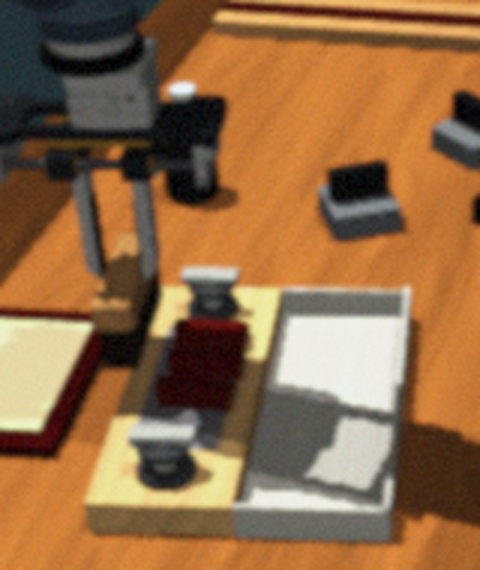

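View pics/c2t.png

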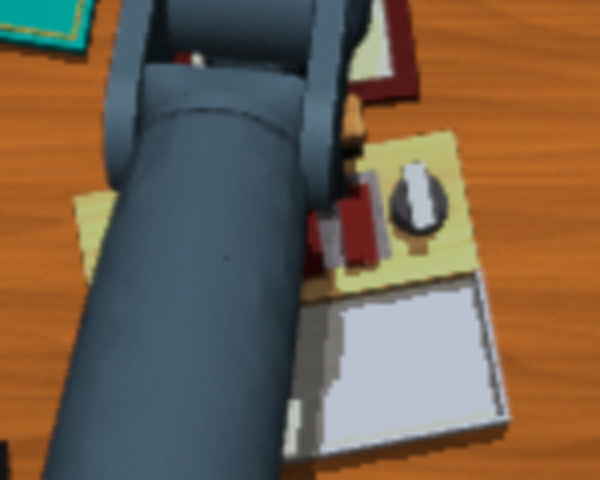

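Emit:
servo_tool([
  [2.0, [0, 0, -1.5], 0],
  [2.0, [0, 0, -3.3], 0],
  [2.0, [-0.5, -0.1, -3.3], 0],
  [2.0, [-1.5, -0.3, -3.3], 0],
  [2.0, [-2.5, -0.5, -3.3], 0],
])

```text
clock: 7.3
tool_pos: [0.6455, 0.0512, 0.0686]
tcp_rot: [0.0, 0.638, 0.77, 0.0]
ft_force: [1.0, 0.6, -2.3]
opening: 0.0317
```

Emit:
servo_tool([
  [2.0, [-1.2, -0.2, 0], 0],
  [2.0, [-2.4, -0.4, 0], 0],
  [2.0, [-3.6, -0.7, 0], 0],
  [2.0, [-4.8, -0.9, 0], 0],
  [2.0, [-6, -1.1, 0], 0],
])

```text
clock: 7.8
tool_pos: [0.5859, 0.04, 0.0696]
tcp_rot: [0.001, 0.638, 0.77, 0.001]
ft_force: [0.8, 0.5, -1.2]
opening: 0.0313
```

Run:
```python
from meas import *
st(); grab('side','side3'); grab('top','top3')
crop('side3',150,120,310,310,3,'c3')
```

```text
{'clock': np.float64(7.8), 'joints': array([-0.1247,  0.2244,  1.8005,  0.0001,  1.1138, -0.3126]), 'tool_pos': array([0.5859, 0.04  , 0.0696]), 'tcp_rot': array([0.0012, 0.6377, 0.7703, 0.0008]), 'ft_force': array([ 0.7805,  0.5145, -1.176 ]), 'opening': np.float64(0.0313)}
```

View pics/c3.png

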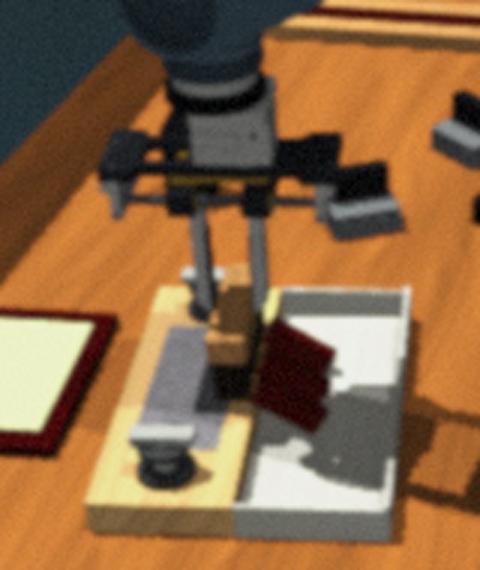

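Emit:
servo_tool([
  [2.0, [-1.2, -0.2, 0], 0],
  [2.0, [-2.4, -0.4, 0], 0],
  [2.0, [-3.6, -0.7, 0], 0],
  [2.0, [-4.4, -0.8, 0], 0],
  [2.0, [-4.4, -0.8, 0], 0],
])

```text
clock: 8.4
tool_pos: [0.5415, 0.0323, 0.0686]
tcp_rot: [0.0, 0.638, 0.77, -0.0]
ft_force: [0.6, 0.6, -1.5]
opening: 0.0317
```

Run:
```python
from meas import *
st(); grab('side','side4'); grab('top','top4')
crop('side4',150,120,310,310,3,'c4')
```

```text
{'clock': np.float64(8.4), 'joints': array([-0.1495,  0.1286,  1.9133, -0.0001,  1.0997, -0.3373]), 'tool_pos': array([0.5415, 0.0323, 0.0686]), 'tcp_rot': array([ 0.    ,  0.6377,  0.7703, -0.    ]), 'ft_force': array([ 0.6283,  0.6179, -1.4542]), 'opening': np.float64(0.0317)}
```

View pics/c4.png

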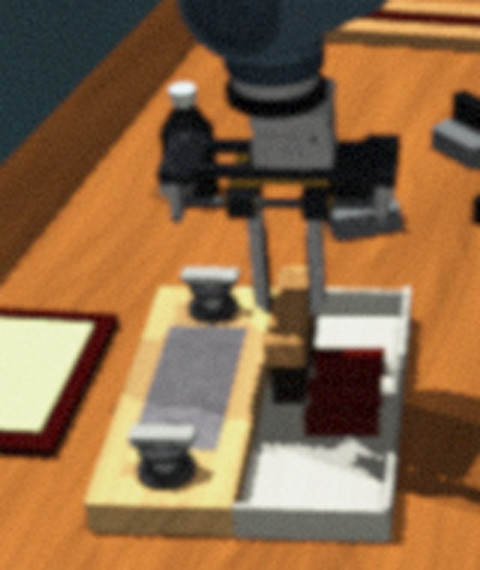

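Emit:
servo_tool([
  [2.0, [0, 0, 4], -0.1],
  [2.0, [0, 2, 7], -0.24],
  [2.0, [-1.5, 5, 8], -0.38],
  [2.0, [-3, 8, 8], -0.52],
  [2.0, [-5, 11, 8], -0.66],
])

```text
clock: 9.0
tool_pos: [0.4926, 0.1434, 0.1493]
tcp_rot: [0.0, 0.854, 0.519, 0.001]
ft_force: [0.4, -0.2, -1.6]
opening: 0.0318
```

Emit:
servo_tool([
  [2.0, [-2, 3, 0], -0.14],
  [2.0, [-4, 6, 0], -0.28],
  [2.0, [-6, 9, 0], -0.42],
  [2.0, [-8, 12, 0], -0.56],
  [2.0, [-10, 15, 0], -0.7],
])

```text
clock: 9.5
tool_pos: [0.3915, 0.2937, 0.1487]
tcp_rot: [-0.0, 0.981, 0.195, 0.0]
ft_force: [1.1, 0.1, -0.8]
opening: 0.0315
```

Emit:
servo_tool([
  [2.0, [0, 0.5, -1], -0.11],
  [2.0, [-0.2, 1, -3], -0.22],
  [2.0, [-0.4, 1.1, -5], -0.33],
  [2.0, [-0.4, 1.1, -7], -0.33],
  [2.0, [-0.4, 1.1, -7], -0.33],
])

```text
clock: 10.0
tool_pos: [0.386, 0.3026, 0.0757]
tcp_rot: [0.001, 0.999, 0.035, -0.003]
ft_force: [-0.2, -1.0, -2.3]
opening: 0.0315
```

Emit:
servo_tool([
  [2.0, [0, 0, -1.5], 0],
  [2.0, [0, 0, -3], 0],
  [2.0, [0, 0, -3.8], 0],
  [2.0, [0, 0, -3.8], 0],
  [4, [0, 0, -3.8], 0],
])

```text
clock: 10.5
tool_pos: [0.3889, 0.3037, 0.0414]
tcp_rot: [-0.0, 0.999, 0.034, 0.001]
ft_force: [-0.1, 0.2, 0.9]
opening: 0.0362
```

Emit:
servo_tool([
  [7, [0, 0, 0], 0],
  [7, [0, 0, 0], 0],
  [7, [0, 0, 2], 0],
  [7, [0, 0, 6], 0],
  [9.4, [0, 0, 11], 0],
])

```text
clock: 11.0
tool_pos: [0.3866, 0.3026, 0.1503]
tcp_rot: [0.001, 0.999, 0.034, -0.002]
ft_force: [0.8, 0.7, -0.2]
opening: 0.0747
```

Emit:
servo_tool([
  [9.4, [4, 0.5, 0], 0.02],
  [9.4, [8.5, 1.5, 0], 0.05],
  [9.4, [13, 2.4, -1], 0.086],
  [9.4, [17.5, 3.2, -3], 0.086],
  [9.4, [19.7, 3.6, -5], 0.086],
])

```text
clock: 11.5
tool_pos: [0.5889, 0.3396, 0.1008]
tcp_rot: [-0.0, 0.997, 0.077, 0.002]
ft_force: [-0.5, -0.3, -0.3]
opening: 0.094
```

Run:
```python
from meas import *
st(); grab('side','side5'); grab('top','top5')
crop('side5',80,200,330,387,3,'c5')
crop('top5',100,90,320,280,3,'c5t')
```

```text
{'clock': np.float64(11.5), 'joints': array([ 0.3568,  0.3856,  1.5358, -0.0002,  1.2167,  1.7739]), 'tool_pos': array([0.5889, 0.3396, 0.1008]), 'tcp_rot': array([-0.0004,  0.997 ,  0.0768,  0.0017]), 'ft_force': array([-0.5315, -0.3027, -0.3288]), 'opening': np.float64(0.094)}
```

View pics/c5.png

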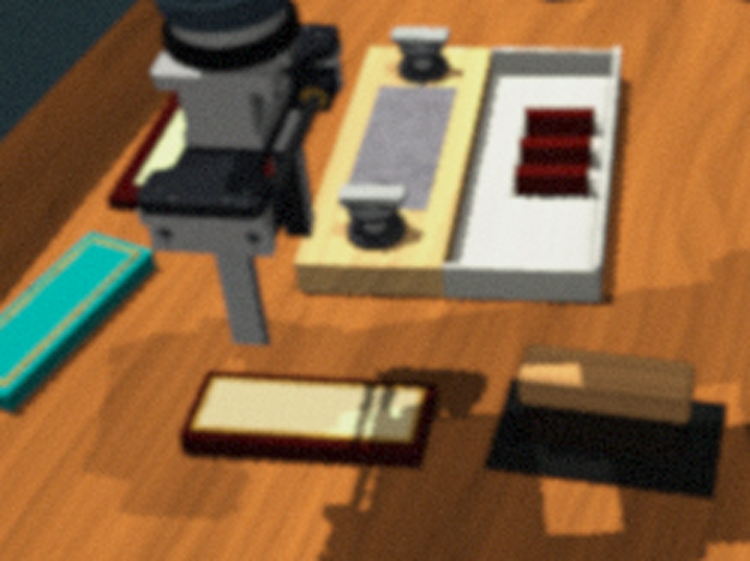

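View pics/c5t.png

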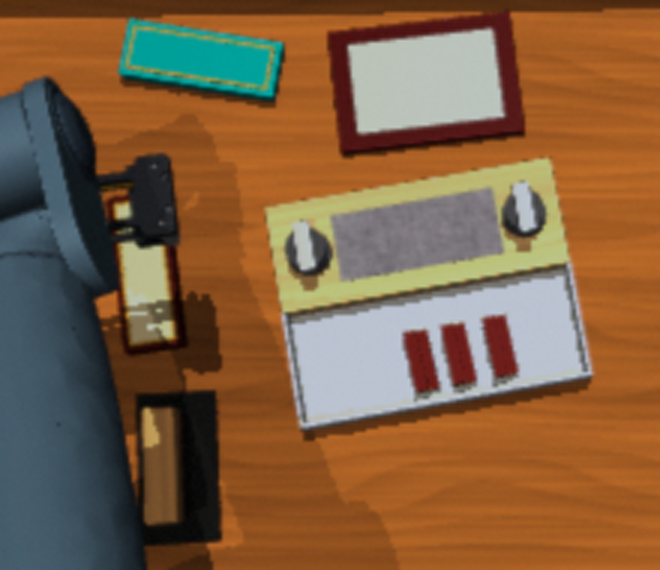

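Run:
```python
from meas import *
for n,tag in (('top','top5'),('side','side5')):
    im,d=load(tag); hsv=cv2.cvtColor(im,cv2.COLOR_RGB2HSV); H,S,V=[hsv[...,i].astype(int) for i in range(3)]
    Z=pts(n,d)[...,2]; t=n=='top'
    if not t:
        print('cream'); comp(n,tag,((V>110)&(S<140)&(H>12)&(H<45)).astype(np.uint8),(135,318,235,360),.018,60)
    print('felt'); comp(n,tag,((V>70)&(S<45)&(Z>.022)&(Z<.04)).astype(np.uint8),(205,148,275,188) if t else (190,225,240,275),.031,60)
    print('bed'); comp(n,tag,((H>20)&(H<32)&(S>60)&(V>140)).astype(np.uint8),(185,140,300,215) if t else (178,200,250,300),.03,100)
    print('bars'); comp(n,tag,((Z>.06)&(Z<.08)&(V>100)&(S<60)).astype(np.uint8),(185,145,295,190) if t else (180,200,240,285),.069)
    print('stock'); comp(n,tag,((Z>.055)&(Z<.075)&(V>60)).astype(np.uint8),(135,215,180,280) if t else (235,300,330,370),.066)
```

```text
felt
top5 px [238.5 167.7] n 1186 z 0.0314 mean [0.6199 0.0674] rect [0.6202 0.067 ] wh 162.6 66.5 ang -1.387
bed
top5 px [235.2 162.1] n 1066 z 0.0308 mean [0.6375 0.0774] rect [0.6199 0.0671] wh 287.9 108.2 ang -1.386
bars
top5 px [274.4 158.3] n 94 z 0.0696 mean [ 0.64   -0.0393] rect [ 0.6409 -0.0395] wh 47.7 20.4 ang 0.002
top5 px [200.7 171.3] n 92 z 0.0697 mean [0.6004 0.1735] rect [0.6004 0.1734] wh 47.0 16.3 ang 0.215
stock
top5 px [152.7 244.6] n 428 z 0.0661 mean [0.3896 0.3039] rect [0.389  0.3044] wh 107.5 30.9 ang 0.040
cream
side5 px [182.2 335.9] n 1133 z 0.0198 mean [0.5834 0.3386] rect [0.5826 0.3377] wh 142.3 43.6 ang 0.153
felt
side5 px [214.4 246.5] n 920 z 0.0315 mean [0.6175 0.0618] rect [0.6189 0.068 ] wh 160.3 67.1 ang -1.381
bed
side5 px [213.2 255.1] n 1560 z 0.0309 mean [0.6094 0.0886] rect [0.6158 0.0691] wh 289.4 109.6 ang -1.388
bars
side5 px [219.2 211.1] n 81 z 0.0694 mean [ 0.6373 -0.0356] rect [ 0.6367 -0.0364] wh 45.2 18.9 ang 0.219
side5 px [204.5 264.3] n 122 z 0.0699 mean [0.5946 0.1756] rect [0.595  0.1782] wh 49.3 20.8 ang 0.223
stock
side5 px [282.3 325.3] n 912 z 0.0664 mean [0.3843 0.3108] rect [0.3848 0.3113] wh 110.3 42.5 ang 0.067
```

Emit:
servo_tool([
  [9.4, [-0.2, 0, -2], 0],
  [9.4, [-0.2, 0, -4.5], 0],
  [9.4, [-0.2, 0, -7], 0],
  [9.4, [-0.2, 0, -8], 0],
  [9.4, [-0.2, 0, -8], 0],
])

```text
clock: 12.1
tool_pos: [0.5815, 0.3391, 0.0197]
tcp_rot: [0.0, 0.997, 0.078, -0.001]
ft_force: [0.4, -0.2, 0.2]
opening: 0.0942
```

Emit:
servo_tool([
  [9.4, [0.2, 0, -1], 0],
  [9.4, [0.2, 0, -1.5], 0],
  [5, [0.2, 0, -1.5], 0],
  [5, [0.2, 0, -1.5], 0],
  [5, [0.2, 0, -1.5], 0],
])

```text
clock: 12.6
tool_pos: [0.5854, 0.3395, 0.0059]
tcp_rot: [-0.0, 0.997, 0.077, 0.0]
ft_force: [-0.6, 0.2, 0.9]
opening: 0.0732
```

Emit:
servo_tool([
  [5, [0, 0, 0], 0],
  [5, [0, 0, 0], 0],
  [5, [0, 0, 0], 0],
  [5, [0, 0, 2], 0],
  [5, [0, 0, 5], 0],
])

```text
clock: 13.1
tool_pos: [0.5831, 0.3386, 0.0534]
tcp_rot: [0.001, 0.997, 0.077, -0.002]
ft_force: [1.0, 0.8, -0.4]
opening: 0.0502
```

Run:
```python
from meas import *
st(); grab('side','side6'); grab('top','top6')
crop('side6',100,240,250,390,4,'c6')
crop('top6',100,90,320,280,3,'c6t')
```

```text
{'clock': np.float64(13.1), 'joints': array([ 0.3583,  0.4343,  1.5655, -0.    ,  1.147 ,  1.7743]), 'tool_pos': array([0.5831, 0.3386, 0.0534]), 'tcp_rot': array([ 0.0007,  0.997 ,  0.0773, -0.0025]), 'ft_force': array([ 0.9746,  0.8097, -0.4351]), 'opening': np.float64(0.0502)}
```

View pics/c6.png

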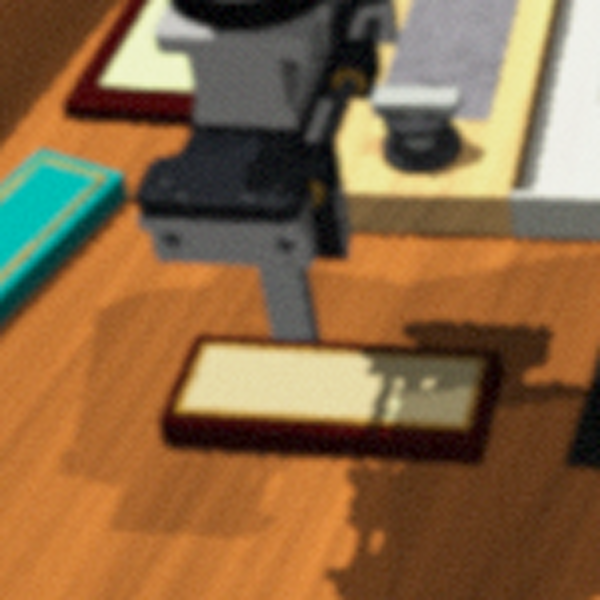

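Run:
```python
from meas import *
K,T=info('side'); Ti=np.linalg.inv(T)
for p in [(0.5831,.3386,.0534),(0.5831,.3386,.018)]:
    q=Ti@np.array([*p,1]); q=K@q[:3]; print(q[:2]/q[2], (q[:2]/q[2]-[100,240])*4)
n,tag='side','side6'
im,d=load(tag); hsv=cv2.cvtColor(im,cv2.COLOR_RGB2HSV); H,S,V=[hsv[...,i].astype(int) for i in range(3)]
comp(n,tag,((V>95)&(S<140)&(H>12)&(H<45)).astype(np.uint8),(138,322,225,355),.018,60)
Z=pts(n,d)
for u,v in ((173,322),(172,315),(170,310)): print(Z[v,u])
```

```text
[179.9908 323.1308] [319.9631 332.5231]
[182.2846 335.8349] [329.1383 383.3394]
side6 px [181.3 336.1] n 1096 z 0.0198 mean [0.585  0.3395] rect [0.5828 0.3381] wh 141.8 42.9 ang 0.153
[0.5748 0.3756 0.0954]
[0.574  0.3757 0.1135]
[0.5757 0.3765 0.1263]
```

Emit:
servo_tool([
  [9.4, [0, 0, 0], 0],
  [9.4, [0, 0, 0], 0],
  [9.4, [0, 0, 0], 0],
  [9.4, [0, 0, -1], 0],
  [9.4, [0, 0, -3], 0],
])

```text
clock: 13.7
tool_pos: [0.586, 0.3397, 0.0255]
tcp_rot: [-0.0, 0.997, 0.077, 0.001]
ft_force: [0.7, 0.3, 0.3]
opening: 0.0863
```

Emit:
servo_tool([
  [9.4, [0, 0, -1], 0],
  [9.4, [0, 0, -2], 0],
  [3, [0, 0, -2], 0],
  [3, [0, 0, -2], 0],
  [3, [0, 0, -2], 0],
])

```text
clock: 14.2
tool_pos: [0.5858, 0.3396, 0.0063]
tcp_rot: [-0.0, 0.997, 0.077, 0.001]
ft_force: [1.0, 0.2, 0.3]
opening: 0.0735
```

Emit:
servo_tool([
  [3, [0, 0, 0], 0],
  [3, [0, 0, 0], 0],
  [3, [0, 0, 0], 0],
  [3, [0, 0, 0], 0],
  [3, [0, 0, 0], 0],
])

```text
clock: 14.7
tool_pos: [0.585, 0.3393, 0.0054]
tcp_rot: [0.0, 0.997, 0.077, 0.0]
ft_force: [-0.4, -0.5, 0.5]
opening: 0.0331
```

Run:
```python
from meas import *
st(); grab('side','side7'); grab('top','top7')
crop('side7',100,240,250,390,4,'c7')
crop('top7',100,90,320,280,3,'c7t')
```

```text
{'clock': np.float64(14.7), 'joints': array([ 0.3583,  0.4987,  1.5761, -0.    ,  1.0668,  1.7743]), 'tool_pos': array([0.585 , 0.3393, 0.0054]), 'tcp_rot': array([0.    , 0.997 , 0.0773, 0.    ]), 'ft_force': array([-0.3636, -0.5264,  0.5089]), 'opening': np.float64(0.0331)}
```

View pics/c7.png

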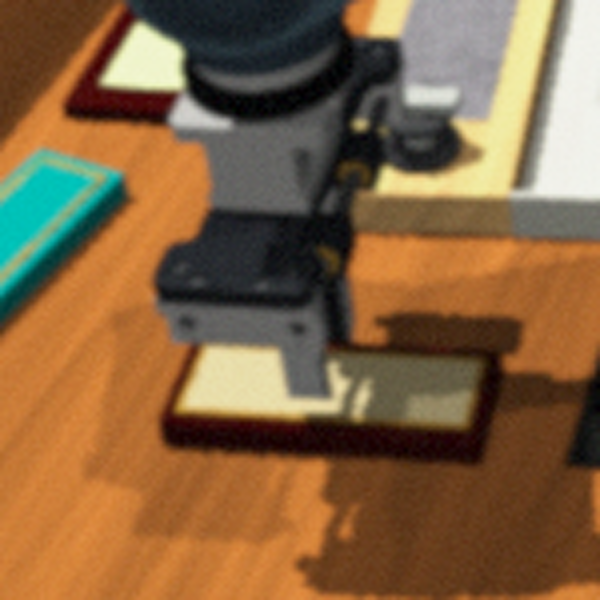

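View pics/c7t.png

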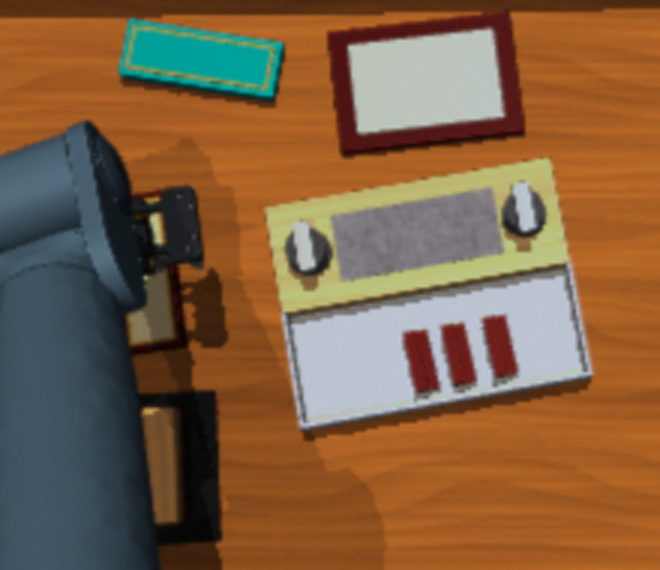

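Run:
```python
from meas import *
for tag in ('side7','side6','side5','side1'):
    im,d=load(tag); P=pts('side',d); s={'side7':(177,range(325,345)),'side6':(174,range(312,330)),'side5':(162,range(300,320)),'side1':(279,range(315,330))}[tag]
    for v in list(s[1])[::2]: print(tag,v,P[v,s[0]],im[v,s[0]])
```

```text
side7 325 [0.5446 0.4133 0.1329] [104 103 103]
side7 327 [0.5449 0.414  0.1287] [97 99 94]
side7 329 [0.5742 0.3675 0.0691] [100  96  98]
side7 331 [0.5738 0.3695 0.0658] [96 98 95]
side7 333 [0.5758 0.3676 0.058 ] [100 100  98]
side7 335 [0.5766 0.3675 0.0523] [99 98 98]
side7 337 [0.5778 0.3669 0.046 ] [98 97 97]
side7 339 [0.5779 0.368  0.0416] [164 157 126]
side7 341 [0.5865 0.3555 0.0205] [231 218 166]
side7 343 [0.5837 0.3615 0.022 ] [150 132  90]
side6 312 [0.5695 0.3746 0.1209] [91 95 93]
side6 314 [0.5715 0.3726 0.1136] [91 91 90]
side6 316 [0.5713 0.3742 0.1101] [95 97 96]
side6 318 [0.5725 0.3735 0.1041] [95 94 94]
side6 320 [0.5721 0.3754 0.1009] [100  99  98]
side6 322 [0.5726 0.3758 0.0962] [ 99 100  99]
side6 324 [0.5738 0.3752 0.0901] [83 76 77]
side6 326 [0.6101 0.3181 0.0184] [127  84  34]
side6 328 [0.6069 0.3248 0.0202] [219 196 137]
side5 300 [0.5746 0.3969 0.1697] [97 98 95]
side5 302 [0.5757 0.3964 0.1644] [90 92 91]
side5 304 [0.5754 0.398  0.1612] [93 94 94]
side5 306 [0.5768 0.3971 0.1553] [91 91 88]
side5 308 [0.5772 0.3977 0.151 ] [98 96 95]
side5 310 [0.5772 0.399  0.1475] [87 91 85]
side5 312 [0.5783 0.3985 0.1419] [96 95 94]
side5 314 [0.5782 0.3999 0.1386] [121  92  81]
side5 316 [0.2157 0.9502 0.7534] [163  93  39]
side5 318 [0.6535 0.2885 0.0019] [165  99  42]
side1 315 [0.3752 0.3657 0.1484] [93 93 92]
side1 317 [0.3763 0.3622 0.1401] [94 95 91]
side1 319 [0.3757 0.3646 0.1378] [92 93 90]
side1 321 [0.3756 0.3654 0.1338] [92 96 89]
side1 323 [0.3758 0.3649 0.1284] [94 96 89]
side1 325 [0.3759 0.3648 0.1234] [137 112  92]
side1 327 [0.3891 0.3171 0.0668] [201 148  87]
side1 329 [0.388  0.3216 0.0663] [172 124  71]
```

Run:
```python
from meas import *
# crop c2 origin (150,120) scale 3 ; fingers ends approx crop (93,270),(147,272); stock (120,300)
im,d=load('side2'); P=pts('side',d)
for u in (181,192,199,190):
  for v in range(200,226,3): print(u,v,P[v,u],im[v,u])
crop('side2',170,150,220,250,8,'c2z')
```

```text
181 200 [0.6838 0.071  0.1607] [68 70 65]
181 203 [0.6865 0.0682 0.1505] [77 77 77]
181 206 [0.6867 0.0698 0.1431] [92 90 89]
181 209 [0.6872 0.0711 0.1355] [97 95 94]
181 212 [ 0.7829 -0.1046  0.0018] [172 110  67]
181 215 [ 0.7797 -0.0962 -0.0025] [192 121  57]
181 218 [ 0.7706 -0.0765  0.0015] [172 108  53]
181 221 [0.672  0.108  0.1282] [208 154  87]
181 224 [0.6708 0.1124 0.123 ] [107  70  39]
192 200 [0.6822 0.0187 0.1294] [208 153  90]
192 203 [0.6783 0.0285 0.1273] [198 145  82]
192 206 [0.6707 0.0459 0.1305] [89 63 38]
192 209 [0.6668 0.0558 0.1287] [84 62 37]
192 212 [0.6611 0.0692 0.1296] [88 63 35]
192 215 [0.6556 0.082  0.1302] [82 60 31]
192 218 [0.6513 0.0926 0.1294] [85 61 38]
192 221 [0.6467 0.1037 0.1291] [149 106  61]
192 224 [0.6455 0.1081 0.1239] [99 72 40]
199 200 [0.645  0.0574 0.1577] [89 89 86]
199 203 [0.6443 0.061  0.1518] [103 102 102]
199 206 [0.6451 0.0613 0.1436] [96 96 94]
199 209 [0.6469 0.0596 0.1339] [96 97 94]
199 212 [0.6461 0.0632 0.1279] [76 69 66]
199 215 [0.6524 0.0523 0.1115] [41 33 16]
199 218 [0.6534 0.0523 0.1027] [27 21 13]
199 221 [0.6544 0.0525 0.094 ] [13 11  9]
199 224 [0.6531 0.0571 0.0885] [14 14 13]
190 200 [0.6869 0.02   0.1296] [211 154  88]
190 203 [0.6806 0.0345 0.1306] [196 143  79]
190 206 [0.6744 0.0487 0.1318] [93 67 40]
190 209 [0.6695 0.0605 0.1313] [84 61 37]
190 212 [0.6666 0.0684 0.1283] [86 62 35]
190 215 [0.6601 0.0831 0.1303] [81 60 36]
190 218 [0.6566 0.0921 0.1283] [84 61 34]
190 221 [0.6511 0.1049 0.1292] [178 128  73]
190 224 [0.6511 0.1069 0.1223] [101  72  41]
```

View pics/c2z.png

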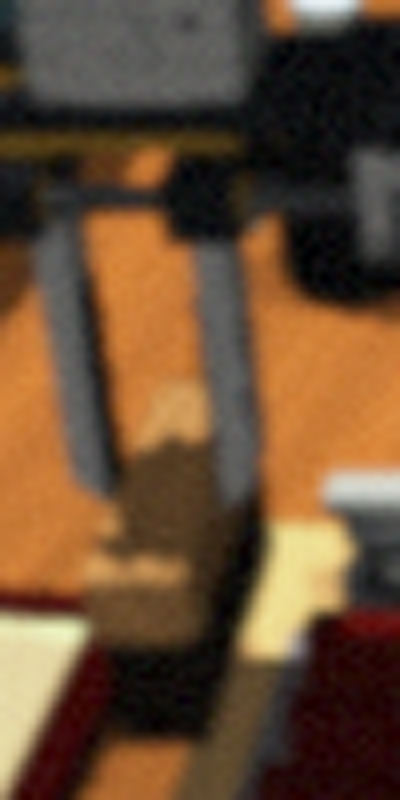

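Emit:
servo_tool([
  [9.4, [0, 0, 0], 0],
  [9.4, [0, 0, 0], 0],
  [9.4, [0, 0, 0], 0],
  [9.4, [0, 0, 0], 0],
  [9.4, [0, 0, 0], 0],
])

```text
clock: 15.3
tool_pos: [0.5851, 0.3393, 0.0053]
tcp_rot: [-0.0, 0.997, 0.077, 0.0]
ft_force: [0.1, 0.2, 0.3]
opening: 0.0667
```

Emit:
servo_tool([
  [9.4, [0, 0, 0], 0],
  [9.4, [0, 0, 0], 0],
  [9.4, [0, 0, 0], 0],
  [9.4, [0, 0, -0.5], 0],
  [9.4, [0, 0, -1], 0],
])

```text
clock: 15.8
tool_pos: [0.5851, 0.3393, -0.005]
tcp_rot: [-0.0, 0.997, 0.077, 0.0]
ft_force: [-0.2, -0.5, -0.1]
opening: 0.094
```

Run:
```python
from meas import *
st(); grab('side','side8'); grab('top','top8')
crop('side8',100,240,250,390,4,'c8')
```

```text
{'clock': np.float64(15.8), 'joints': array([ 0.3583,  0.5132,  1.5775, -0.    ,  1.0507,  1.7743]), 'tool_pos': array([ 0.5851,  0.3393, -0.005 ]), 'tcp_rot': array([-0.    ,  0.997 ,  0.0773,  0.0001]), 'ft_force': array([-0.156 , -0.5129, -0.0806]), 'opening': np.float64(0.094)}
```

View pics/c8.png

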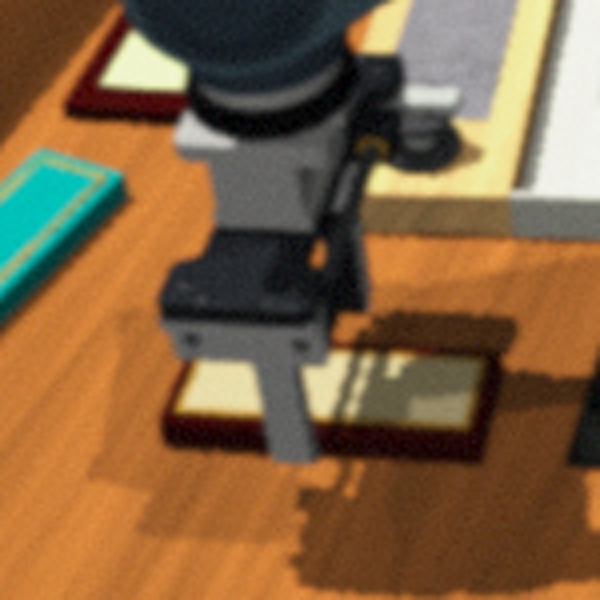

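Run:
```python
from meas import *
im,d=load('side8'); P=pts('side',d)
for v in range(340,360,2): print(v,P[v,173],im[v,173])
```

```text
340 [0.5683 0.3973 0.0727] [99 97 98]
342 [0.569  0.3974 0.0674] [ 99 101  98]
344 [0.5694 0.398  0.0626] [ 98 104 100]
346 [0.5708 0.3971 0.056 ] [ 98  99 100]
348 [0.5718 0.397  0.0502] [96 98 95]
350 [0.5717 0.3984 0.0464] [100  99 100]
352 [0.5735 0.3969 0.0388] [100  98  99]
354 [0.5738 0.3977 0.0341] [101  97  96]
356 [0.5882 0.3768 0.0009] [161 104  66]
358 [ 0.587   0.38   -0.0008] [180 109  49]
```

Emit:
servo_tool([
  [9.4, [0, 0, -0.5], 0],
  [9.4, [0, 0, -1], 0],
  [9.4, [0, 0, -1.5], 0],
  [9.4, [0, 0, -1.8], 0],
  [9.4, [0, 0, -1.8], 0],
])

```text
clock: 16.4
tool_pos: [0.5848, 0.3392, -0.0232]
tcp_rot: [0.0, 0.997, 0.077, -0.0]
ft_force: [-1.4, 0.4, 0.1]
opening: 0.094
```

Run:
```python
from meas import *
st(); grab('side','side9'); grab('top','top9')
crop('side9',100,240,250,390,4,'c9')
im,d=load('side9'); P=pts('side',d)
for v in range(350,368,2): print(v,P[v,174],im[v,174])
```

```text
{'clock': np.float64(16.4), 'joints': array([0.3583, 0.5396, 1.5789, 0.    , 1.0238, 1.7743]), 'tool_pos': array([ 0.5848,  0.3392, -0.0232]), 'tcp_rot': array([ 0.0001,  0.997 ,  0.0773, -0.0003]), 'ft_force': array([-1.3953,  0.3536,  0.0504]), 'opening': np.float64(0.094)}
350 [0.5698 0.398  0.0464] [98 99 99]
352 [0.5717 0.3963 0.0386] [101 100  96]
354 [0.5716 0.3979 0.0349] [101 102  98]
356 [0.5714 0.3995 0.0312] [101  99  99]
358 [0.5735 0.3975 0.0229] [100 101  98]
360 [0.5747 0.3969 0.0163] [101 102  97]
362 [0.5755 0.3971 0.0107] [90 77 70]
364 [ 0.5797  0.392  -0.0022] [71 42 19]
366 [0.5754 0.3999 0.0026] [99 60 27]
```

View pics/c9.png

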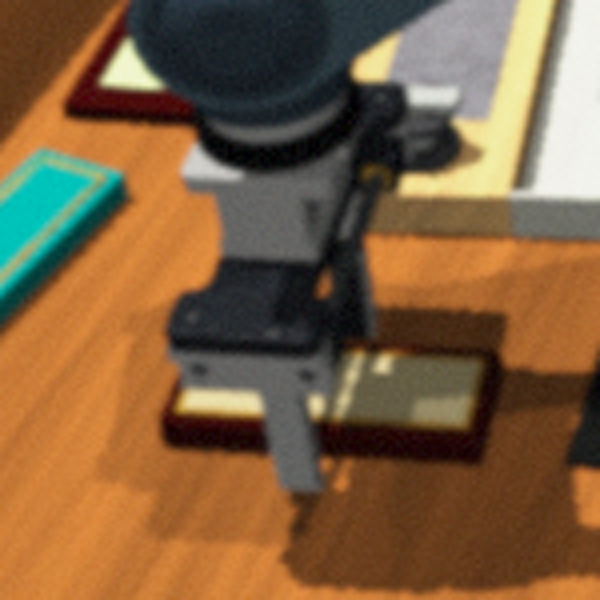

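Emit:
servo_tool([
  [9.4, [0, 0, -0.3], 0],
  [3, [0, 0, -0.4], 0],
  [3, [0, 0, -0.4], 0],
  [3, [0, 0, -0.4], 0],
  [3, [0, 0, -0.4], 0],
])

```text
clock: 17.0
tool_pos: [0.5875, 0.3399, -0.0238]
tcp_rot: [-0.0, 0.997, 0.077, 0.002]
ft_force: [-0.1, -0.8, 8.1]
opening: 0.0655
```

Emit:
servo_tool([
  [3, [0, 0, 0], 0],
  [3, [0, 0, 0], 0],
  [3, [0, 0, 0], 0],
  [3, [0, 0, 0], 0],
  [3, [0, 0, 0], 0],
])

```text
clock: 17.5
tool_pos: [0.5875, 0.3399, -0.0238]
tcp_rot: [-0.0, 0.997, 0.077, 0.002]
ft_force: [0.8, -1.3, 8.2]
opening: 0.0601
```

Emit:
servo_tool([
  [3, [0, 0, 1], 0],
  [3, [0, 0, 4], 0],
  [3, [0, 0, 8], 0.1],
  [3, [0, -1, 12], 0.24],
  [3, [0.2, -3, 13], 0.38],
])

```text
clock: 18.0
tool_pos: [0.5895, 0.3111, 0.1092]
tcp_rot: [-0.0, 0.963, 0.268, 0.004]
ft_force: [0.4, 0.3, -1.2]
opening: 0.0598
```

Emit:
servo_tool([
  [3, [0.3, -3, 0], 0.14],
  [3, [0.7, -6, 0], 0.28],
  [3, [1.1, -9, 0], 0.42],
  [3, [1.5, -12, 0], 0.56],
  [3, [1.9, -15, 0], 0.7],
])

```text
clock: 18.5
tool_pos: [0.6053, 0.1582, 0.103]
tcp_rot: [-0.0, 0.814, 0.581, -0.0]
ft_force: [0.7, 0.4, -2.8]
opening: 0.0597
```

Emit:
servo_tool([
  [3, [0.3, -3, 0], 0.14],
  [3, [0.6, -6, 0], 0.28],
  [3, [0.9, -8, 0], 0.42],
  [3, [1.1, -9.1, 0], 0.52],
  [3, [1.1, -9.1, 0], 0.52],
])

```text
clock: 19.0
tool_pos: [0.6167, 0.067, 0.103]
tcp_rot: [-0.0, 0.64, 0.768, -0.0]
ft_force: [-0.4, 0.6, -1.9]
opening: 0.0599
```

Run:
```python
from meas import *
st(); grab('side','side10'); grab('top','top10')
crop('side10',120,120,320,320,3,'c10')
```

```text
{'clock': np.float64(19.0), 'joints': array([-0.0743,  0.2568,  1.6939, -0.0001,  1.1919, -0.2558]), 'tool_pos': array([0.6167, 0.067 , 0.103 ]), 'tcp_rot': array([-0.0004,  0.6401,  0.7683, -0.0003]), 'ft_force': array([-0.401 ,  0.558 , -1.8578]), 'opening': np.float64(0.0599)}
```

View pics/c10.png

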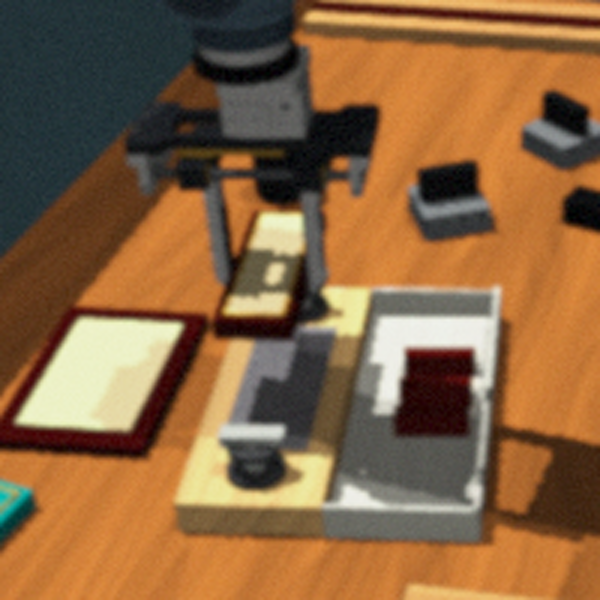

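Run:
```python
from meas import *
im,d=load('side10'); hsv=cv2.cvtColor(im,cv2.COLOR_RGB2HSV); H,S,V=[hsv[...,i].astype(int) for i in range(3)]
P=pts('side',d); m=(P[...,2]>.12)&(P[...,2]<.16)&(V<400)
m[:190]=0; m[232:]=0; m[:,:193]=0; m[:,226:]=0
m&=~((S<30)&(V<120)); 
print(np.median(P[m][:,2]))
comp('side','side10',m.astype(np.uint8),(190,185,230,235),float(np.median(P[m][:,2])),20)
```

```text
0.14592396797206952
side10 px [208.5 212.2] n 1022 z 0.1459 mean [0.6126 0.0832] rect [0.6184 0.0739] wh 178.9 65.8 ang -1.226
```

Run:
```python
from meas import *
im,d=load('side10'); hsv=cv2.cvtColor(im,cv2.COLOR_RGB2HSV); H,S,V=[hsv[...,i].astype(int) for i in range(3)]
P=pts('side',d); Z=P[...,2]
m=(Z>.13)&(Z<.16)&(H>12)&(H<50)&(V>65)&(S<150)
comp('side','side10',m.astype(np.uint8),(190,185,230,235),.146,20)
crop('side10',185,180,235,240,10,'c10z')
```

```text
side10 px [209.3 207.9] n 634 z 0.1463 mean [0.6171 0.0662] rect [0.6152 0.0592] wh 148.1 50.0 ang -1.387
side10 px [225.3 210.3] n 27 z 0.1474 mean [0.5774 0.0689] rect [0.5767 0.0693] wh 38.8 11.4 ang -1.227
```

View pics/c10z.png

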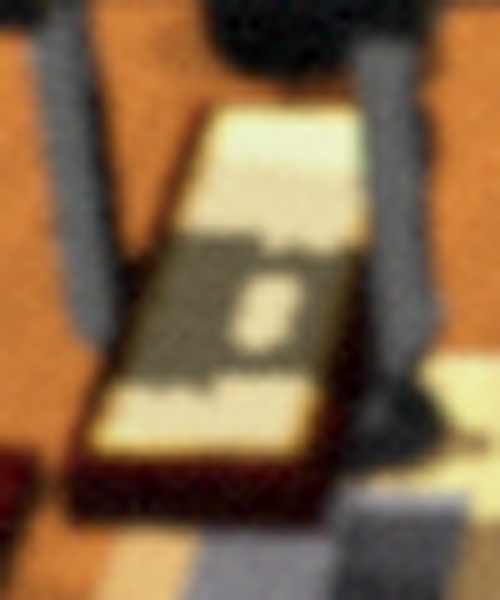

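Run:
```python
from meas import *
a=ray('side',184.5+20,179.5+45,.1465); b=ray('side',184.5+28.5,179.5+10.8,.1465); print(a,b,(a+b)/2,np.linalg.norm(a-b))
```

```text
[0.6024 0.1341 0.1465] [ 0.6366 -0.0093  0.1465] [0.6195 0.0624 0.1465] 0.14741919633932357
```

Emit:
servo_tool([
  [3, [0.1, 0.3, -2], 0.004],
  [3, [0.1, 0.3, -4], 0.004],
  [3, [0.1, 0.3, -6.5], 0.004],
  [3, [0.1, 0.3, -8], 0.004],
  [3, [0.1, 0.3, -8], 0.004],
])

```text
clock: 19.6
tool_pos: [0.6156, 0.0722, 0.0206]
tcp_rot: [-0.002, 0.638, 0.77, -0.002]
ft_force: [-0.3, 0.3, -2.7]
opening: 0.0599
```

Run:
```python
from meas import *
st(); grab('side','side11'); grab('top','top11')
crop('side11',170,190,250,300,6,'c11')
crop('top11',170,110,320,230,4,'c11t')
```

```text
{'clock': np.float64(19.6), 'joints': array([-0.0659,  0.3675,  1.7245,  0.0001,  1.0553, -0.2541]), 'tool_pos': array([0.6156, 0.0722, 0.0206]), 'tcp_rot': array([-0.0023,  0.6376,  0.7704, -0.0016]), 'ft_force': array([-0.2983,  0.2847, -2.6912]), 'opening': np.float64(0.0599)}
```

View pics/c11.png

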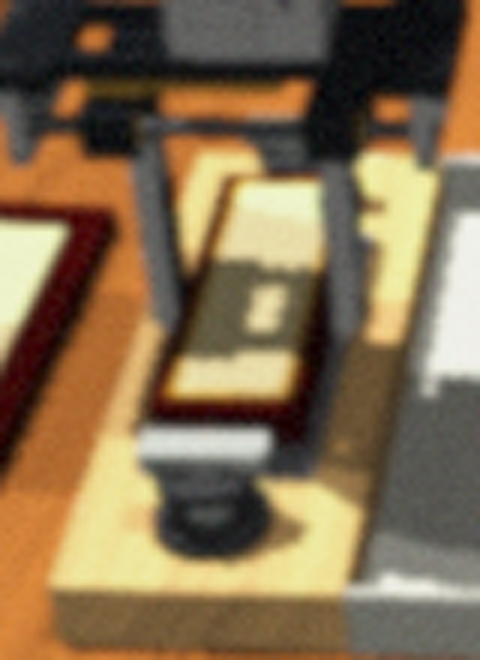

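View pics/c11t.png

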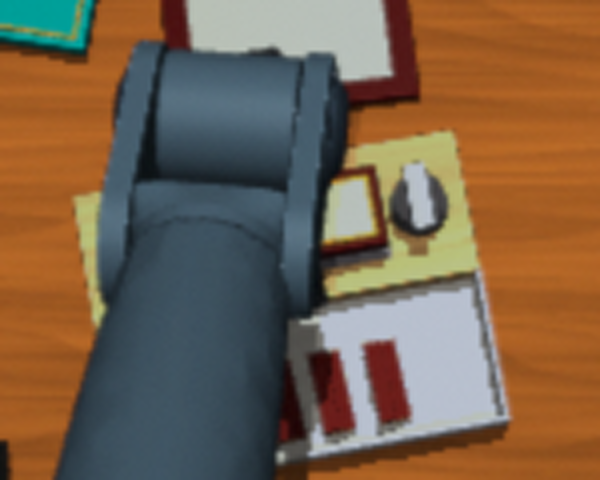

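Run:
```python
from meas import *
im,d=load('side11'); P=pts('side',d)
print([P[v,u] for u,v in ((209,250),(214,230),(205,253))])
for z in (.0625,):
    a=ray('side',169.5+230/6,189.5+399/6,z); b=ray('side',169.5+280/6,189.5+178/6,z); print(a,b,(a+b)/2,np.linalg.norm(a-b))
```

```text
[array([0.6064, 0.1185, 0.0638]), array([0.6225, 0.0425, 0.0656]), array([0.6116, 0.1305, 0.0633])]
[0.6016 0.1386 0.0625] [ 0.6358 -0.0078  0.0625] [0.6187 0.0654 0.0625] 0.15035716315022526
```

Emit:
servo_tool([
  [3, [0, 0.1, -0.6], 0],
  [3, [0, 0.2, -1.2], 0],
  [3, [0, 0.2, -1.4], 0],
  [3, [0, 0.2, -1.4], 0],
  [3, [0, 0.2, -1.4], 0],
])

```text
clock: 20.2
tool_pos: [0.6182, 0.0733, 0.0095]
tcp_rot: [0.0, 0.638, 0.77, 0.0]
ft_force: [0.4, 0.3, -3.1]
opening: 0.0598
```

Emit:
servo_tool([
  [3, [0, 0, -0.2], 0],
  [3, [0, 0, -0.35], 0],
  [3, [0, 0, -0.35], 0],
  [3, [0, 0, -0.35], 0],
  [3, [0, 0, -0.35], 0],
])

```text
clock: 20.7
tool_pos: [0.6183, 0.0733, 0.0062]
tcp_rot: [0.0, 0.638, 0.77, 0.0]
ft_force: [-0.4, -0.0, 0.9]
opening: 0.0602
```

Run:
```python
from meas import *
grab('side','side12')
crop('side12',170,190,250,300,6,'c12')
n,tag='side','side12'
im,d=load(tag); hsv=cv2.cvtColor(im,cv2.COLOR_RGB2HSV); H,S,V=[hsv[...,i].astype(int) for i in range(3)]
P=pts(n,d);Z=P[...,2]
m=(H>12)&(H<50)&(V>65)&(S<150)&(Z>.041)&(Z<.058)
comp(n,tag,m.astype(np.uint8),(190,215,240,270),.048,20)
```

```text
side12 px [211.5 243.4] n 676 z 0.0496 mean [0.6191 0.0722] rect [0.6195 0.066 ] wh 150.2 50.0 ang -1.357
side12 px [228.6 244.7] n 22 z 0.0498 mean [0.5767 0.0694] rect [0.5803 0.0676] wh 40.0 12.0 ang -1.239
```

View pics/c12.png

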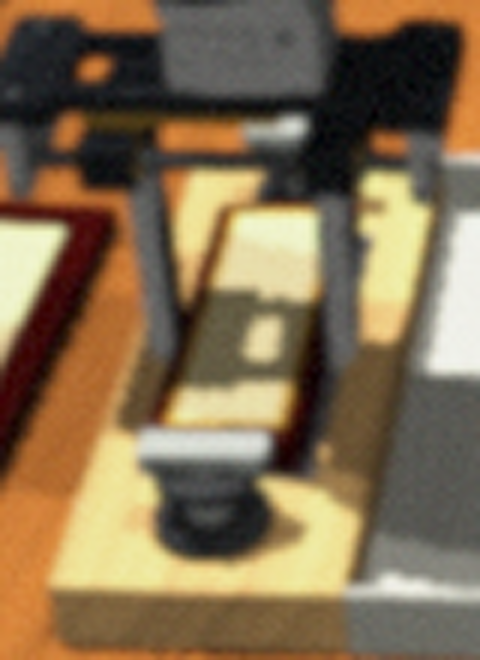

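Emit:
servo_tool([
  [8, [0, 0, 0], 0],
  [8, [0, 0, 0], 0],
  [8, [0, 0, 0], 0],
  [8, [0, 0, 1], 0],
  [8, [0, 0, 4], 0],
])

```text
clock: 21.25
tool_pos: [0.6148, 0.0734, 0.0432]
tcp_rot: [-0.003, 0.638, 0.77, -0.002]
ft_force: [0.6, -0.5, 0.4]
opening: 0.0799
```

Emit:
servo_tool([
  [9.4, [0, -2, 4], -0.14],
  [9.4, [-0.5, -6, 8], -0.28],
  [9.4, [-1, -10.5, 10], -0.42],
  [9.4, [-1.5, -15, 10], -0.56],
  [9.4, [-2, -19.5, 10], -0.7],
])

```text
clock: 21.75
tool_pos: [0.5983, -0.1237, 0.1481]
tcp_rot: [0.001, 0.864, 0.503, 0.001]
ft_force: [1.4, 0.0, 0.2]
opening: 0.0939
```

```bash
cat > m2.py <<'E'
from meas import *
import sys
k=sys.argv[1]
st()
for n in ('top','side'):
    tag=n+k; grab(n,tag)
    im,d=load(tag); hsv=cv2.cvtColor(im,cv2.COLOR_RGB2HSV); H,S,V=[hsv[...,i].astype(int) for i in range(3)]
    Z=pts(n,d)[...,2]; t=n=='top'
    m=((V>110)&(S<140)&(H>12)&(H<45)&(Z>.04)&(Z<.056))
    print('plaque'); comp(n,tag,m.astype(np.uint8),(205,148,275,190) if t else (190,215,240,275),.048,100)
    print('capgrips'); comp(n,tag,((Z>.050)&(Z<.066)).astype(np.uint8),(325,160,430,235) if t else (250,140,330,205),.06,60)
    print('bars'); comp(n,tag,((Z>.06)&(Z<.08)&(V>100)&(S<60)).astype(np.uint8),(185,145,295,190) if t else (180,200,240,285),.069)
    print('bed'); comp(n,tag,((H>20)&(H<32)&(S>60)&(V>140)&(Z<.036)&(Z>.02)).astype(np.uint8),(185,140,300,215) if t else (178,200,250,300),.03,100)
    cv2.imwrite('pics/f_%s.png'%tag,cv2.resize(im[90:290,130:440] if t else im[130:330,130:390],None,fx=2.5,fy=2.5,interpolation=cv2.INTER_CUBIC)[:,:,::-1])
E
python3 m2.py 13
```

```text
{'clock': np.float64(21.75), 'joints': array([-0.3892,  0.1841,  1.6916, -0.0001,  1.2628,  0.1283]), 'tool_pos': array([ 0.5983, -0.1237,  0.1481]), 'tcp_rot': array([0.0012, 0.8645, 0.5026, 0.0009]), 'ft_force': array([1.4444, 0.0064, 0.1845]), 'opening': np.float64(0.0939)}
plaque
top13 px [236.7 165.5] n 158 z 0.0499 mean [0.6229 0.0717] rect [0.6216 0.0678] wh 142.9 42.1 ang -1.381
capgrips
top13 px [350.9 183.5] n 137 z 0.0598 mean [ 0.5679 -0.2626] rect [ 0.5682 -0.2624] wh 59.7 20.1 ang 0.547
top13 px [409.3 212. ] n 134 z 0.0608 mean [ 0.4847 -0.4309] rect [ 0.4849 -0.4306] wh 62.0 19.4 ang -0.638
bars
top13 px [273.3 155.2] n 47 z 0.0699 mean [ 0.6492 -0.0359] rect [ 0.6453 -0.0365] wh 32.8 14.6 ang 0.002
top13 px [200.7 171.3] n 89 z 0.0696 mean [0.6004 0.1735] rect [0.6003 0.1735] wh 46.7 16.0 ang 0.186
bed
top13 px [234.1 154.6] n 586 z 0.0308 mean [0.6603 0.0809] rect [0.6467 0.0782] wh 276.1 51.3 ang -1.386
top13 px [200.1 185. ] n 168 z 0.0307 mean [0.5673 0.1807] rect [0.5832 0.1608] wh 91.6 69.7 ang -1.392
plaque
side13 px [211.8 243.3] n 677 z 0.0495 mean [0.6187 0.0718] rect [0.6199 0.0666] wh 152.8 48.4 ang -1.425
capgrips
side13 px [308.6 154.6] n 89 z 0.0586 mean [ 0.4794 -0.421 ] rect [ 0.479  -0.4207] wh 72.8 30.8 ang -0.631
side13 px [269.3 177. ] n 117 z 0.0582 mean [ 0.5626 -0.2534] rect [ 0.5622 -0.2533] wh 60.8 34.9 ang 0.517
bars
side13 px [219.1 211.1] n 82 z 0.0691 mean [ 0.6375 -0.0354] rect [ 0.6367 -0.0364] wh 45.2 18.9 ang 0.219
side13 px [203.9 264.2] n 115 z 0.0699 mean [0.596  0.1756] rect [0.5958 0.1767] wh 48.3 17.4 ang 0.223
bed
side13 px [211.7 260.2] n 1380 z 0.0309 mean [0.6058 0.109 ] rect [0.6154 0.0716] wh 284.4 109.6 ang -1.385
```

View pics/f_top13.png

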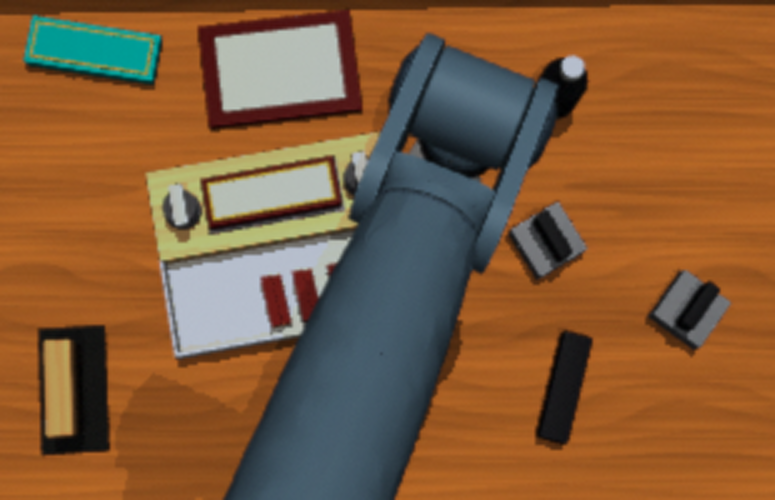

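View pics/f_side13.png

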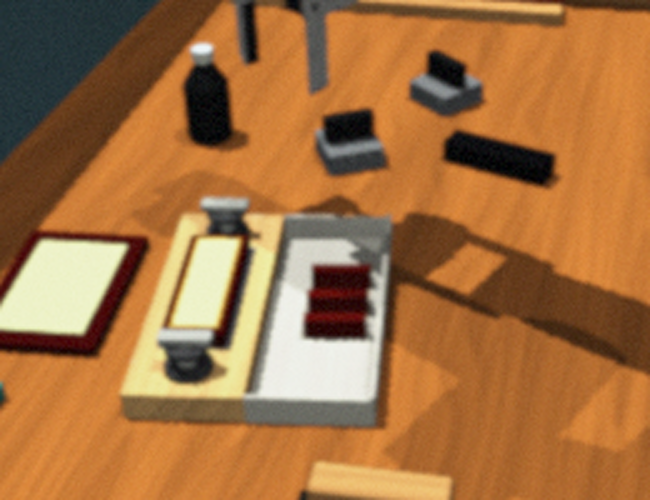

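Emit:
servo_tool([
  [6, [-0.8, -3.5, 0], -0.12],
  [6, [-1.6, -7, 0], -0.24],
  [6, [-2.4, -10.5, -1], -0.36],
  [6, [-3.1, -13.8, -3], -0.49],
  [6, [-3.1, -13.8, -5], -0.49],
])

```text
clock: 22.35
tool_pos: [0.5667, -0.2625, 0.096]
tcp_rot: [0.001, 0.96, 0.278, 0.0]
ft_force: [0.1, 0.5, -0.8]
opening: 0.0607
```

Emit:
servo_tool([
  [6, [0, 0, -1.5], 0],
  [6, [0, 0, -2.5], 0],
  [6, [0, 0, -2.5], 0],
  [6, [0, 0, -2.5], 0],
  [6, [0, 0, -2.5], 0],
])

```text
clock: 22.85
tool_pos: [0.5679, -0.2596, 0.0721]
tcp_rot: [0.001, 0.96, 0.281, 0.001]
ft_force: [0.2, 0.6, 0.4]
opening: 0.0601
```

Run:
```python
from meas import *
st(); grab('side','side14'); grab('top','top14')
crop('side14',210,100,330,220,5,'c14')
```

```text
{'clock': np.float64(22.85), 'joints': array([-0.61  ,  0.3016,  1.7009,  0.    ,  1.1371,  0.3909]), 'tool_pos': array([ 0.5679, -0.2596,  0.0721]), 'tcp_rot': array([0.0008, 0.9597, 0.2811, 0.0006]), 'ft_force': array([0.1707, 0.6419, 0.3786]), 'opening': np.float64(0.0601)}
```

View pics/c14.png

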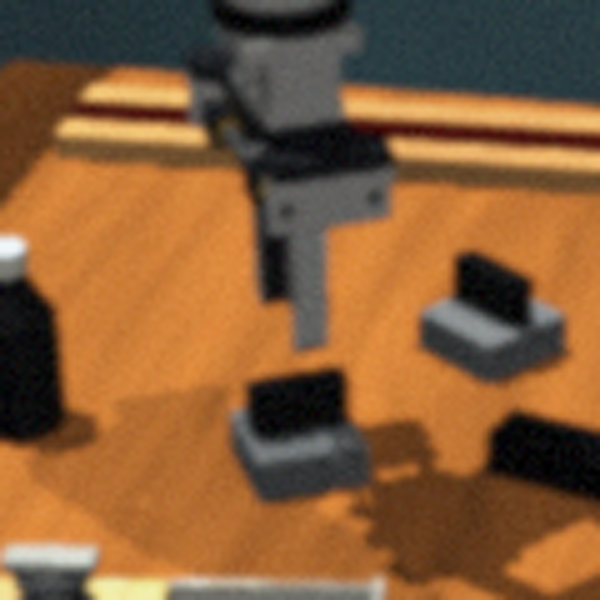

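Emit:
servo_tool([
  [6, [-0.1, -0.25, -2], 0],
  [6, [-0.1, -0.25, -4], 0],
  [6, [-0.1, -0.25, -5.5], 0],
  [6, [-0.1, -0.25, -6], 0],
  [6, [-0.1, -0.25, -6], 0],
])

```text
clock: 23.45
tool_pos: [0.5657, -0.2619, 0.0103]
tcp_rot: [-0.0, 0.96, 0.281, -0.0]
ft_force: [-0.7, -0.3, -0.5]
opening: 0.06
```

Emit:
servo_tool([
  [0.5, [0, 0, 0], 0],
  [0.5, [0, 0, 0], 0],
  [0.5, [0, 0, 0], 0],
  [0.5, [0, 0, 0], 0],
  [0.5, [0, 0, 0], 0],
])

```text
clock: 23.95
tool_pos: [0.5662, -0.2623, 0.0111]
tcp_rot: [0.0, 0.96, 0.281, 0.0]
ft_force: [-0.7, -0.4, -0.1]
opening: 0.0234
```

Emit:
servo_tool([
  [0.5, [0, 0, 0], 0],
  [0.5, [0, 0, 0], 0],
  [0.5, [0, 0, 0], 0],
  [0.5, [0, 0, 0], 0],
  [0.5, [0, 0, 0], 0],
])

```text
clock: 24.45
tool_pos: [0.5663, -0.2625, 0.0111]
tcp_rot: [0.0, 0.96, 0.281, 0.0]
ft_force: [1.1, -1.2, 0.9]
opening: 0.0177
```

Emit:
servo_tool([
  [0.5, [0, 0, 2], 0],
  [0.5, [0, 0, 6], 0],
  [0.5, [0.5, 1, 10.5], -0.1],
  [0.5, [2, 5, 12], -0.2],
  [0.5, [3.5, 9, 12], -0.3],
])

```text
clock: 24.95
tool_pos: [0.6027, -0.1723, 0.1341]
tcp_rot: [0.001, 0.991, 0.131, 0.002]
ft_force: [0.9, -0.4, -2.8]
opening: 0.0179
```

Emit:
servo_tool([
  [0.5, [1.2, 4, 0], -0.04],
  [0.5, [2.4, 8, 0], -0.085],
  [0.5, [3.3, 11, 0], -0.085],
  [0.5, [3.7, 13.2, 0], -0.085],
  [0.5, [3.7, 13.2, 0], -0.085],
])

```text
clock: 25.45
tool_pos: [0.637, -0.0369, 0.1293]
tcp_rot: [-0.001, 0.996, 0.094, -0.002]
ft_force: [0.4, -0.6, -3.4]
opening: 0.018
```

Emit:
servo_tool([
  [0.5, [0, 0, -0.5], 0],
  [0.5, [0, 0, -1], 0],
  [0.5, [0, 0, -1], 0],
  [0.5, [0, 0, -1], 0],
  [0.5, [0, 0, -1], 0],
])

```text
clock: 25.95
tool_pos: [0.6381, -0.0408, 0.1209]
tcp_rot: [0.0, 0.996, 0.091, 0.0]
ft_force: [-0.2, 1.0, -1.9]
opening: 0.0175
```

Run:
```python
from meas import *
st(); grab('side','side15'); grab('top','top15')
crop('side15',170,120,290,270,4,'c15')
crop('top15',180,100,330,220,4,'c15t')
```

```text
{'clock': np.float64(25.95), 'joints': array([-0.2409,  0.2779,  1.6329, -0.    ,  1.2306,  1.147 ]), 'tool_pos': array([ 0.6381, -0.0408,  0.1209]), 'tcp_rot': array([0.    , 0.9958, 0.0913, 0.0001]), 'ft_force': array([-0.1773,  1.0352, -1.855 ]), 'opening': np.float64(0.0175)}
```

View pics/c15.png

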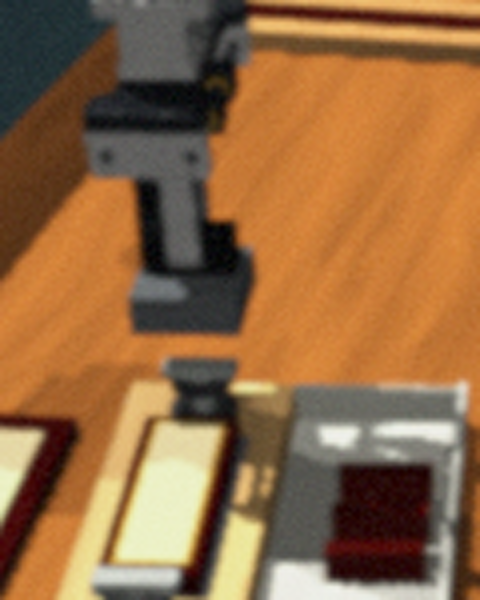

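View pics/c15t.png

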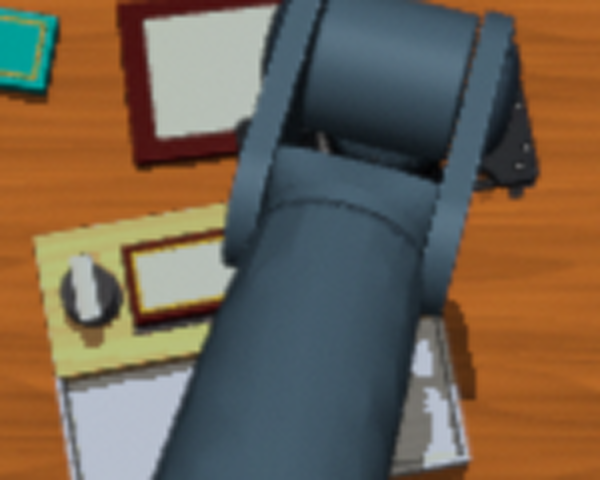

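Run:
```python
from meas import *
ey=np.array([-.184,.983,0])
for z in (.108,.110,.112):
    a=ray('side',169.5+132/4,119.5+330/4,z); b=ray('side',169.5+241/4,119.5+333/4,z); print(z,a,b,np.linalg.norm(a-b),(a+b)/2-.034*ey)
# post1 bar near top edge & ends in side15: row ~374 (bottom of bright top), cols 163..236
a=ray('side',169.5+164/4,119.5+374/4,.069); b=ray('side',169.5+237/4,119.5+376/4,.069); print(a,b,np.linalg.norm(a-b),(a+b)/2-.008*ey)
im,d=load('side15');P=pts('side',d); print(P[200,210],P[196,220])
```

```text
0.108 [ 0.6686 -0.0101  0.108 ] [ 0.6006 -0.0215  0.108 ] 0.06897203782657496 [ 0.6409 -0.0492  0.108 ]
0.11 [ 0.6672 -0.0071  0.11  ] [ 0.5994 -0.0185  0.11  ] 0.0687583092976833 [ 0.6396 -0.0462  0.11  ]
0.112 [ 0.6658 -0.0041  0.112 ] [ 0.5982 -0.0155  0.112 ] 0.06854458076879165 [ 0.6383 -0.0432  0.112 ]
[ 0.656  -0.0224  0.069 ] [ 0.6094 -0.0304  0.069 ] 0.04725243750575671 [ 0.6341 -0.0342  0.069 ]
[ 0.645  -0.0038  0.1208] [ 0.6199 -0.0097  0.1321]
```

Run:
```python
from meas import *
im,d=load('side15');P=pts('side',d)
C,S_=np.cos(.185),np.sin(.185)
def bed(p): q=p-np.array([.619,.067,0]); return np.stack([q[...,0]*C+q[...,1]*S_,-q[...,0]*S_+q[...,1]*C,q[...,2]],-1)
B=bed(P)
print('cap near face'); 
m=np.zeros(d.shape,bool); m[196:202,206:228]=1
print(np.median(B[m],0), np.percentile(B[m][:,1],[10,90]), np.percentile(B[m][:,2],[5,95]))
print('bar')
for tag in ('side13','side15'):
    im,d=load(tag); b=bed(pts('side',d)); m=np.zeros(d.shape,bool); m[205:216,208:232]=1
    m&=(b[...,2]>.06)&(b[...,2]<.08)&(np.abs(b[...,1]+.108)<.03)
    q=b[m]; print(len(q),q.mean(0),np.percentile(q,[2,98],axis=0))
    m=np.zeros(d.shape,bool); m[255:275,190:222]=1
    m&=(b[...,2]>.06)&(b[...,2]<.08)&(np.abs(b[...,1]-.108)<.03)
    q=b[m]; print('post2',len(q),q.mean(0),np.percentile(q,[2,98],axis=0))
# cap edges in x
B=B; 
for v in (198,200): 
    row=B[v]; ok=(row[:,2]>.1)&(row[:,2]<.15); u=np.nonzero(ok)[0]; print(v,u.min(),u.max(),row[u.min()],row[u.max()])
```

```text
cap near face
[-0.0041 -0.0747  0.1255] [-0.0773 -0.0725] [0.1178 0.1327]
bar
117 [-0.0033 -0.1036  0.0678] [[-0.0261 -0.1148  0.0605]
 [ 0.0197 -0.0952  0.0715]]
post2 181 [-0.003   0.1145  0.0674] [[-0.0261  0.1034  0.0602]
 [ 0.0202  0.1272  0.0722]]
117 [-0.0033 -0.1034  0.0679] [[-0.0256 -0.115   0.0604]
 [ 0.0194 -0.0958  0.0719]]
post2 181 [-0.0034  0.1144  0.0674] [[-0.0262  0.1035  0.0603]
 [ 0.0204  0.1282  0.0723]]
198 203 231 [ 0.0295 -0.0747  0.1261] [-0.0365 -0.0944  0.1153]
200 203 231 [ 0.03   -0.0746  0.1203] [-0.0367 -0.0909  0.1116]
```

Emit:
servo_tool([
  [0.5, [0.05, 0.15, -1.5], 0],
  [0.5, [0.05, 0.15, -3], 0],
  [0.5, [0.05, 0.15, -4], 0],
  [0.5, [0.05, 0.15, -4.5], 0],
  [0.5, [0.05, 0.15, -4.5], 0],
])

```text
clock: 26.55
tool_pos: [0.6376, -0.0384, 0.0742]
tcp_rot: [-0.0, 0.996, 0.092, -0.001]
ft_force: [-0.5, -0.7, -3.5]
opening: 0.0174
```

Run:
```python
from meas import *
st(); grab('side','side16')
crop('side16',170,140,270,260,5,'c16')
```

```text
{'clock': np.float64(26.55), 'joints': array([-0.2374,  0.3323,  1.6577, -0.    ,  1.1542,  1.1496]), 'tool_pos': array([ 0.6376, -0.0384,  0.0742]), 'tcp_rot': array([-0.0004,  0.9958,  0.0918, -0.0013]), 'ft_force': array([-0.5308, -0.709 , -3.503 ]), 'opening': np.float64(0.0174)}
```

View pics/c16.png

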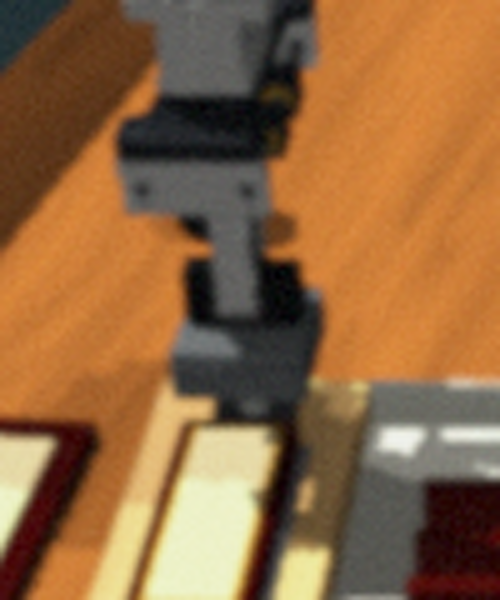

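Emit:
servo_tool([
  [0.5, [0, 0, -0.4], 0],
  [0.5, [0, 0, -0.8], 0],
  [0.5, [0, 0, -1.2], 0],
  [0.5, [0, 0, -1.3], 0],
  [0.5, [0, 0, -1.3], 0],
])

```text
clock: 27.1
tool_pos: [0.6393, -0.0388, 0.0638]
tcp_rot: [0.0, 0.996, 0.092, 0.001]
ft_force: [-0.2, -0.3, 2.5]
opening: 0.0178
```

Emit:
servo_tool([
  [0.5, [0, 0, -0.15], 0],
  [0.5, [0, 0, -0.3], 0],
  [0.5, [0, 0, -0.3], 0],
  [0.5, [0, 0, -0.3], 0],
  [0.5, [0, 0, -0.3], 0],
])

```text
clock: 27.6
tool_pos: [0.6394, -0.0389, 0.0607]
tcp_rot: [0.0, 0.996, 0.092, 0.001]
ft_force: [-0.3, 0.5, 5.3]
opening: 0.0177
```

Emit:
servo_tool([
  [0.5, [0, 0, 0], -0.12],
  [0.5, [0, 0, 0], -0.24],
  [0.5, [0, 0, 0], -0.36],
  [0.5, [0, 0, 0], -0.48],
  [0.5, [0, 0, 0], -0.6],
])

```text
clock: 28.1
tool_pos: [0.6392, -0.039, 0.0607]
tcp_rot: [0.0, 0.978, -0.209, 0.001]
ft_force: [0.7, 0.0, 5.5]
opening: 0.0177
```

Emit:
servo_tool([
  [0.5, [0, 0, 0], -0.12],
  [0.5, [0, 0, 0], -0.24],
  [0.5, [0, 0, 0], -0.36],
  [0.5, [0, 0, 0], -0.48],
  [0.5, [0, 0, 0], -0.6],
])

```text
clock: 28.6
tool_pos: [0.6388, -0.0385, 0.0606]
tcp_rot: [-0.0, 0.873, -0.489, -0.0]
ft_force: [-3.4, 2.7, 7.8]
opening: 0.018
```

Run:
```python
from meas import *
st(); print(r.state()['torque']); grab('side','side17')
crop('side17',170,140,270,260,5,'c17')
```

```text
{'clock': np.float64(28.6), 'joints': array([-0.2373,  0.3502,  1.6625,  0.0005,  1.1289,  2.3541]), 'tool_pos': array([ 0.6388, -0.0385,  0.0606]), 'tcp_rot': array([-0.0002,  0.8725, -0.4886, -0.    ]), 'ft_force': array([-3.4424,  2.6614,  7.8451]), 'opening': np.float64(0.018)}
[0.7492 0.6413 0.1493]
```

View pics/c17.png

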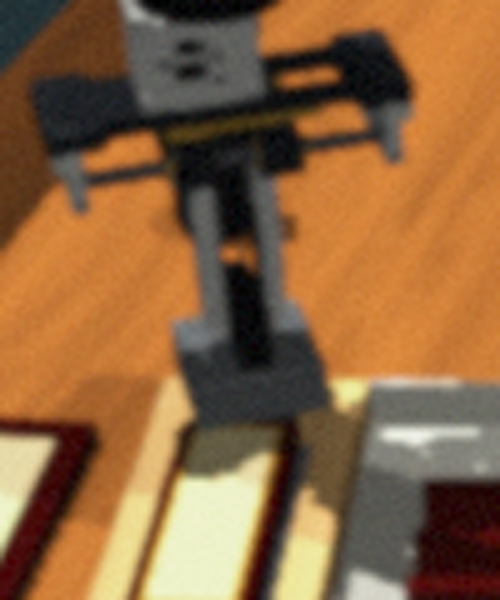

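Emit:
servo_tool([
  [5, [0, 0, 0], 0],
  [5, [0, 0, 0], 0],
  [5, [0, 0, 0], 0],
  [5, [0, 0, 0], 0],
  [5, [0, 0, 1], 0],
])

```text
clock: 29.15
tool_pos: [0.6371, -0.0384, 0.0683]
tcp_rot: [0.001, 0.874, -0.487, -0.002]
ft_force: [0.1, -0.4, 0.2]
opening: 0.0495
```

Emit:
servo_tool([
  [5, [0, 0, 3], 0],
  [5, [0, 0, 7], 0],
  [5, [-1, -3, 9], 0.1],
  [5, [-2, -7, 9], 0.2],
  [5, [-3.5, -11.5, 9], 0.3],
])

```text
clock: 29.65
tool_pos: [0.6043, -0.1545, 0.1622]
tcp_rot: [0.0, 0.938, -0.348, 0.002]
ft_force: [0.1, -0.0, 0.3]
opening: 0.0503
```

```bash
python3 m2.py 18;  python3 - <<'E'
from meas import *
for n,box in (('top',(262,140,295,172)),('side',(195,180,240,225))):
    tag=n+'18'; im,d=load(tag); P=pts(n,d); Z=P[...,2]; 
    print(n,'grip top'); comp(n,tag,((Z>.107)&(Z<.12)).astype(np.uint8),box,.113,20)
E
```

```text
{'clock': np.float64(29.65), 'joints': array([-0.4319,  0.1993,  1.6474,  0.0001,  1.2912,  1.8487]), 'tool_pos': array([ 0.6043, -0.1545,  0.1622]), 'tcp_rot': array([ 0.0001,  0.9377, -0.3475,  0.0018]), 'ft_force': array([ 0.1057, -0.0487,  0.2722]), 'opening': np.float64(0.0503)}
plaque
capgrips
top18 px [409.4 211.8] n 136 z 0.0603 mean [ 0.4852 -0.4311] rect [ 0.4859 -0.4307] wh 60.3 20.3 ang -0.633
bars
top18 px [200.7 171.2] n 92 z 0.0696 mean [0.6006 0.1735] rect [0.6002 0.1736] wh 46.2 17.1 ang 0.144
bed
top18 px [219.7 163.7] n 669 z 0.0307 mean [0.6323 0.1237] rect [0.6173 0.0819] wh 258.7 107.9 ang -1.386
plaque
side18 px [211.8 243.4] n 674 z 0.0495 mean [0.6186 0.072 ] rect [0.6196 0.0685] wh 148.9 48.4 ang -1.425
capgrips
side18 px [308.6 154.6] n 90 z 0.0582 mean [ 0.4794 -0.421 ] rect [ 0.4794 -0.421 ] wh 71.9 30.8 ang -0.631
bars
side18 px [203.8 264.2] n 114 z 0.0696 mean [0.5961 0.1756] rect [0.5954 0.1783] wh 48.3 20.8 ang 0.223
bed
side18 px [210.8 263.6] n 1277 z 0.031 mean [0.6034 0.1223] rect [0.6139 0.0806] wh 266.6 109.7 ang -1.391
top grip top
top18 px [274.2 154.8] n 135 z 0.1131 mean [ 0.6394 -0.0381] rect [ 0.6397 -0.0389] wh 59.7 18.8 ang -1.037
side grip top
side18 px [218.2 197.2] n 101 z 0.1131 mean [ 0.6351 -0.033 ] rect [ 0.6347 -0.0326] wh 67.8 18.5 ang -1.047
```

View pics/f_side18.png

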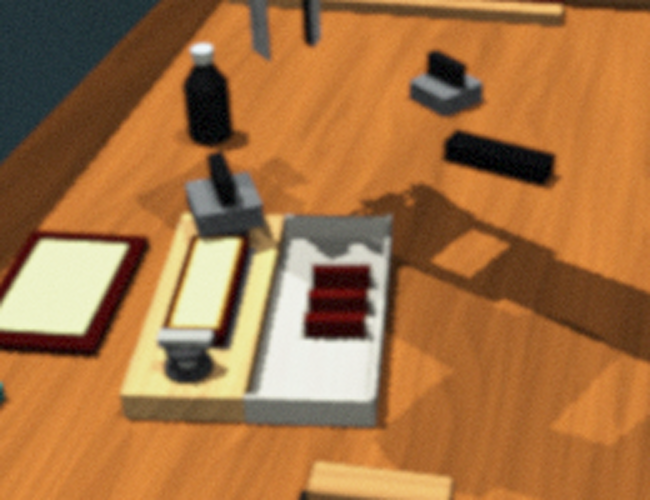

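View pics/f_top18.png

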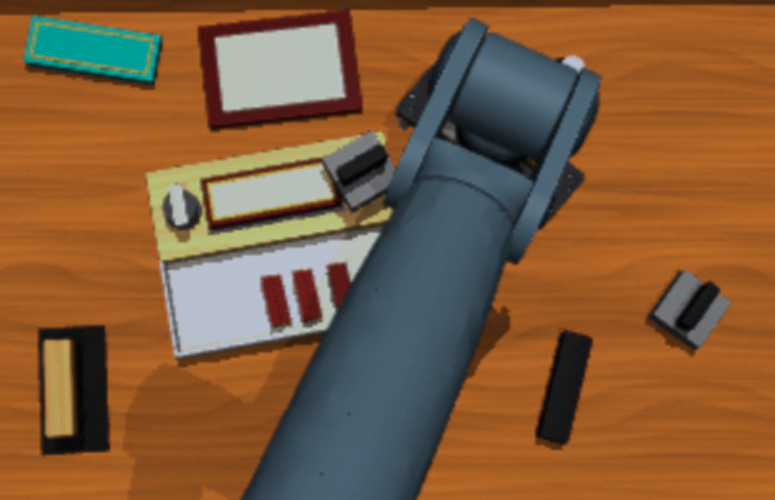

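Emit:
servo_tool([
  [6, [-1, -2, 0], 0.14],
  [6, [-2, -4, 0], 0.28],
  [6, [-3, -6, 0], 0.42],
  [6, [-4, -9, 0], 0.56],
  [6, [-5, -12, 0], 0.7],
])

```text
clock: 30.25
tool_pos: [0.5536, -0.2738, 0.1605]
tcp_rot: [0.0, 1.0, -0.005, 0.0]
ft_force: [0.5, 0.6, -0.1]
opening: 0.0603
```

Emit:
servo_tool([
  [6, [-1, -2, 0], 0.14],
  [6, [-2, -4, 0], 0.28],
  [6, [-3, -6, 0], 0.42],
  [6, [-4, -8, 0], 0.56],
  [6, [-5, -10, 0], 0.7],
])

```text
clock: 30.75
tool_pos: [0.5037, -0.3738, 0.1604]
tcp_rot: [0.0, 0.941, 0.338, 0.0]
ft_force: [0.4, -0.3, 0.4]
opening: 0.0601
```

Emit:
servo_tool([
  [6, [-0.5, -1, 0], 0.14],
  [6, [-1, -2, 0], 0.28],
  [6, [-1.5, -3, 0], 0.42],
  [6, [-1.9, -4, 0], 0.56],
  [6, [-1.9, -5, 0], 0.7],
])

```text
clock: 31.25
tool_pos: [0.4848, -0.4235, 0.1603]
tcp_rot: [0.0, 0.768, 0.64, 0.0]
ft_force: [0.5, 0.7, 0.2]
opening: 0.0601
```

Emit:
servo_tool([
  [6, [0, 0, 0], 0.14],
  [6, [0, 0, 0], 0.28],
  [6, [0, 0, 0], 0.42],
  [6, [0, 0, 0], 0.56],
  [6, [0, 0, 0], 0.7],
])

```text
clock: 31.75
tool_pos: [0.4852, -0.423, 0.1603]
tcp_rot: [0.0, 0.502, 0.865, 0.0]
ft_force: [1.0, -0.2, -0.5]
opening: 0.0603
```

Emit:
servo_tool([
  [6, [0, 0, -1], 0.14],
  [6, [0, 0, -3], 0.28],
  [6, [0, 0, -5], 0.415],
  [6, [0, 0, -7], 0.415],
  [6, [0, 0, -7], 0.415],
])

```text
clock: 32.25
tool_pos: [0.4836, -0.4213, 0.0869]
tcp_rot: [-0.002, 0.316, 0.949, 0.002]
ft_force: [-0.2, 0.3, -0.1]
opening: 0.0598
```

Run:
```python
from meas import *
st(); s=r.state(); q=s['tcp_rot']; print('jaw',2*np.arctan2(q[2],q[1])-np.pi/2)
for n,box in (('top',(380,185,440,240)),('side',(285,135,335,185))):
    tag=n+'19'; grab(n,tag); im,d=load(tag); Z=pts(n,d)[...,2]
    comp(n,tag,((Z>.050)&(Z<.066)).astype(np.uint8),box,.06,40)
crop('side19',250,80,370,200,5,'c19')
```

```text
{'clock': np.float64(32.25), 'joints': array([-0.8932,  0.3246,  1.642 ,  0.0003,  1.181 , -1.8211]), 'tool_pos': array([ 0.4836, -0.4213,  0.0869]), 'tcp_rot': array([-0.0024,  0.316 ,  0.9488,  0.0017]), 'ft_force': array([-0.1659,  0.3385, -0.0548]), 'opening': np.float64(0.0598)}
jaw 0.9277811206617166
side19 px [308.7 154.6] n 89 z 0.0581 mean [ 0.4792 -0.421 ] rect [ 0.4802 -0.4216] wh 70.1 30.7 ang -0.644
```

View pics/c19.png

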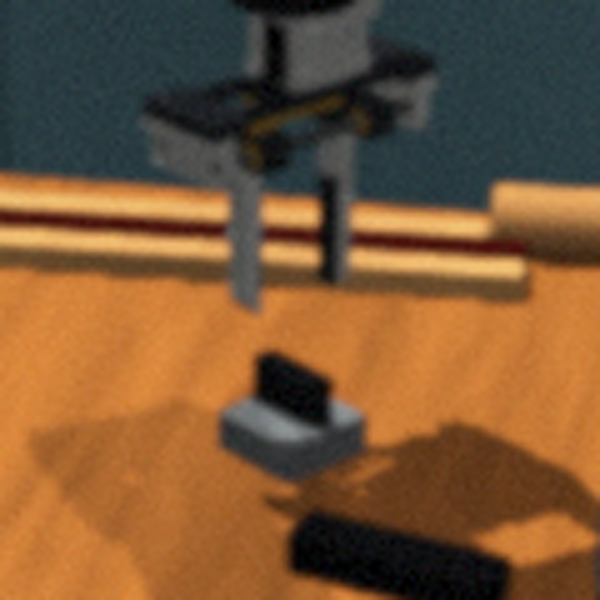

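Emit:
servo_tool([
  [6, [0, -0.4, -1], 0.005],
  [6, [0, -0.8, -3], 0.005],
  [6, [0, -0.8, -5], 0.005],
  [6, [0, -0.8, -6], 0.005],
  [6, [0, -0.8, -6], 0.005],
])

```text
clock: 32.85
tool_pos: [0.484, -0.431, 0.0285]
tcp_rot: [-0.001, 0.314, 0.95, 0.001]
ft_force: [0.2, 0.1, 0.3]
opening: 0.0597
```

Run:
```python
from meas import *
st(); grab('side','side20')
crop('side20',250,80,370,200,5,'c20')
```

```text
{'clock': np.float64(32.85), 'joints': array([-0.9022,  0.4114,  1.6483, -0.    ,  1.0843, -1.8351]), 'tool_pos': array([ 0.484 , -0.431 ,  0.0285]), 'tcp_rot': array([-0.001 ,  0.3136,  0.9496,  0.0007]), 'ft_force': array([0.232 , 0.0773, 0.2869]), 'opening': np.float64(0.0597)}
```

View pics/c20.png

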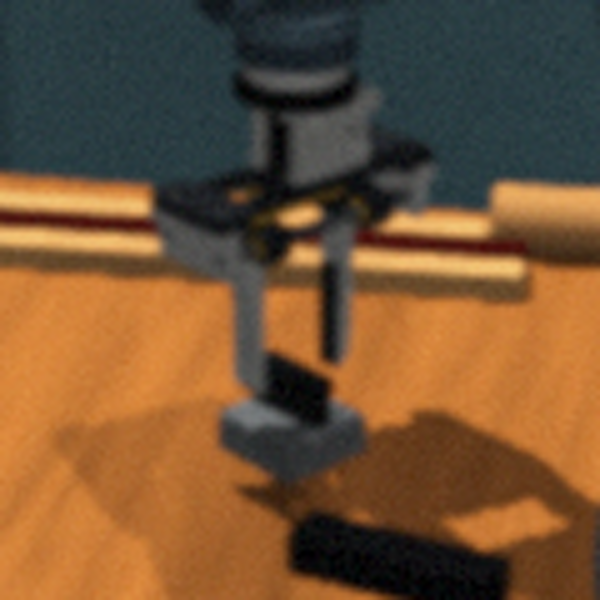

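Centred over the grip bar. Lower and close.

Emit:
servo_tool([
  [6, [0, 0, -1], 0],
  [6, [0, 0, -1.8], 0],
  [0.5, [0, 0, -1.8], 0],
  [0.5, [0, 0, -1.8], 0],
  [0.5, [0, 0, -1.8], 0],
])

```text
clock: 33.4
tool_pos: [0.4847, -0.4319, 0.0122]
tcp_rot: [0.0, 0.313, 0.95, -0.0]
ft_force: [0.3, 0.5, -1.1]
opening: 0.0397
```

Emit:
servo_tool([
  [0.5, [0, 0, 0], 0],
  [0.5, [0, 0, 0], 0],
  [0.5, [0, 0, 0], 0],
  [0.5, [0, 0, 0], 0],
  [0.5, [0, 0, 0], 0],
])

```text
clock: 33.9
tool_pos: [0.4846, -0.4321, 0.0122]
tcp_rot: [0.0, 0.314, 0.95, -0.0]
ft_force: [-1.8, 0.3, 1.6]
opening: 0.018
```

Emit:
servo_tool([
  [0.5, [0, 0, 2], 0],
  [0.5, [0, 0, 6], 0],
  [0.5, [0, 1, 10.5], 0],
  [0.5, [0.5, 3.5, 14], 0],
  [0.5, [1.3, 7.5, 15], 0.1],
])

```text
clock: 34.4
tool_pos: [0.4991, -0.3589, 0.1667]
tcp_rot: [0.004, 0.266, 0.964, -0.002]
ft_force: [0.4, 0.6, -1.9]
opening: 0.018
```

Emit:
servo_tool([
  [0.5, [0.9, 4.5, 0], 0.07],
  [0.5, [1.8, 9, 0], 0.14],
  [0.5, [2.7, 13.5, 0], 0.21],
  [0.5, [3.6, 18, 0], 0.28],
  [0.5, [4.5, 22.5, 0], 0.35],
])

```text
clock: 34.9
tool_pos: [0.5421, -0.1294, 0.1611]
tcp_rot: [-0.001, 0.092, 0.996, 0.0]
ft_force: [0.4, 0.3, -2.2]
opening: 0.0179
```

Emit:
servo_tool([
  [0.5, [0.9, 4.5, 0], 0.07],
  [0.5, [1.8, 9, 0], 0.14],
  [0.5, [2.7, 13.5, 0], 0.21],
  [0.5, [3.6, 18, 0], 0.28],
  [0.5, [4.5, 22.5, 0], 0.35],
])

```text
clock: 35.4
tool_pos: [0.5869, 0.0955, 0.161]
tcp_rot: [-0.001, -0.082, 0.997, 0.0]
ft_force: [0.7, 0.6, -0.9]
opening: 0.0178
```

Run:
```python
from meas import *
st(); s=r.state(); q=s['tcp_rot']; print('jaw',2*np.arctan2(q[2],q[1])-np.pi/2)
```

```text
{'clock': np.float64(35.4), 'joints': array([-0.0294,  0.137 ,  1.7202,  0.0004,  1.2858, -1.7655]), 'tool_pos': array([0.5869, 0.0955, 0.161 ]), 'tcp_rot': array([-0.0007, -0.0825,  0.9966,  0.0003]), 'ft_force': array([ 0.7414,  0.599 , -0.9443]), 'opening': np.float64(0.0178)}
jaw 1.7359834229424416
```

Emit:
servo_tool([
  [0.5, [0.6, 4, 0], 0.02],
  [0.5, [1.1, 6.5, -1], 0.02],
  [0.5, [1.2, 7.7, -3], 0.02],
  [0.5, [1.2, 7.7, -4], 0.02],
  [0.5, [1.2, 7.7, -4], 0.02],
])

```text
clock: 35.9
tool_pos: [0.5974, 0.1699, 0.119]
tcp_rot: [-0.003, -0.091, 0.996, -0.0]
ft_force: [-0.0, 0.7, -2.3]
opening: 0.0176
```

Emit:
servo_tool([
  [0.5, [0, 0, 0], 0],
  [0.5, [0, 0, 0], 0],
  [0.5, [0, 0, 0], 0],
  [0.5, [0, 0, 0], 0],
  [0.5, [0, 0, 0], 0],
])

```text
clock: 36.4
tool_pos: [0.5998, 0.1701, 0.1223]
tcp_rot: [0.0, -0.091, 0.996, 0.0]
ft_force: [0.1, -0.5, -2.1]
opening: 0.0175
```

Run:
```python
from meas import *
st(); s=r.state(); q=s['tcp_rot']; print('jaw',2*np.arctan2(q[2],q[1])-np.pi/2)
grab('side','side21'); grab('top','top21')
crop('side21',150,170,270,320,4,'c21')
C,S_=np.cos(.185),np.sin(.185)
im,d=load('side21');P=pts('side',d)
q=P-np.array([.619,.067,0]); B=np.stack([q[...,0]*C+q[...,1]*S_,-q[...,0]*S_+q[...,1]*C,q[...,2]],-1)
m=(B[...,2]>.108)&(B[...,2]<.13)&(np.abs(B[...,1]-.13)<.05)&(np.abs(B[...,0])<.06)
v,u=np.nonzero(m); print(u.min(),u.max(),v.min(),v.max(),np.percentile(B[m],[2,98],axis=0),B[m].mean(0))
```

```text
{'clock': np.float64(36.4), 'joints': array([ 0.0947,  0.2408,  1.6752,  0.    ,  1.2249, -1.6579]), 'tool_pos': array([0.5998, 0.1701, 0.1223]), 'tcp_rot': array([ 0.0003, -0.0908,  0.9959,  0.    ]), 'ft_force': array([ 0.127 , -0.5293, -2.1209]), 'opening': np.float64(0.0175)}
jaw 1.752617838308458
182 219 235 257 [[-0.0362  0.0883  0.1116]
 [ 0.0304  0.1419  0.1298]] [-0.0079  0.1344  0.1208]
```

View pics/c21.png

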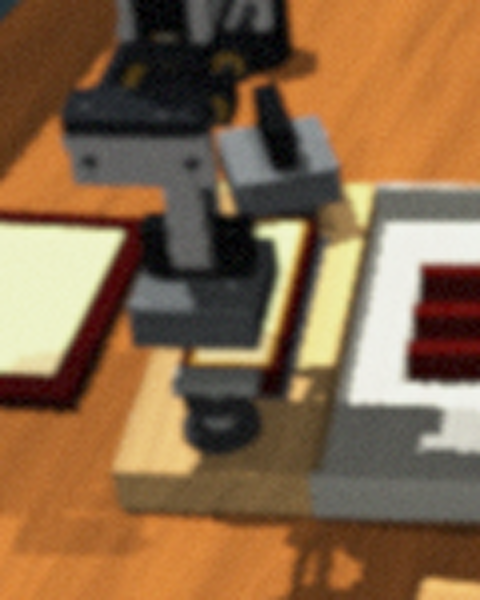

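Emit:
servo_tool([
  [0.5, [-0.05, 0.3, -1.5], 0.003],
  [0.5, [-0.05, 0.3, -3], 0.003],
  [0.5, [-0.05, 0.3, -4], 0.003],
  [0.5, [-0.05, 0.3, -4.6], 0.003],
  [0.5, [-0.05, 0.3, -4.6], 0.003],
])

```text
clock: 37.0
tool_pos: [0.5979, 0.1732, 0.074]
tcp_rot: [-0.001, -0.092, 0.996, -0.0]
ft_force: [0.0, -0.4, -2.3]
opening: 0.0179
```

Emit:
servo_tool([
  [0.5, [0, 0, -0.4], 0],
  [0.5, [0, 0, -0.8], 0],
  [0.5, [0, 0, -1.2], 0],
  [0.5, [0, 0, -1.4], 0],
  [0.5, [0, 0, -1.4], 0],
])

```text
clock: 37.5
tool_pos: [0.5999, 0.1734, 0.0629]
tcp_rot: [0.001, -0.092, 0.996, -0.0]
ft_force: [-1.2, -0.7, 4.6]
opening: 0.0176
```

Emit:
servo_tool([
  [0.5, [0, 0, -0.1], 0],
  [0.5, [0, 0, -0.1], -0.1],
  [0.5, [0, 0, -0.1], -0.22],
  [0.5, [0, 0, -0.1], -0.34],
  [0.5, [0, 0, -0.1], -0.46],
])

```text
clock: 38.0
tool_pos: [0.6003, 0.1733, 0.0623]
tcp_rot: [0.001, 0.139, 0.99, 0.0]
ft_force: [-0.2, -0.9, 5.6]
opening: 0.0176
```

Emit:
servo_tool([
  [0.5, [0, 0, 0], -0.12],
  [0.5, [0, 0, 0], -0.24],
  [0.5, [0, 0, 0], -0.36],
  [0.5, [0, 0, 0], -0.48],
  [0.5, [0, 0, 0], -0.6],
])

```text
clock: 38.5
tool_pos: [0.6003, 0.1732, 0.0623]
tcp_rot: [0.001, 0.426, 0.905, 0.001]
ft_force: [0.4, -0.3, 4.9]
opening: 0.018
```

Emit:
servo_tool([
  [0.5, [0, 0, 0], -0.07],
  [0.5, [0, 0, 0], -0.14],
  [0.5, [0, 0, 0], -0.14],
  [0.5, [0, 0, 0], -0.14],
  [0.5, [0, 0, 0], -0.14],
])

```text
clock: 39.0
tool_pos: [0.6, 0.1736, 0.0623]
tcp_rot: [0.001, 0.486, 0.874, 0.001]
ft_force: [-1.5, -0.0, 6.3]
opening: 0.0178
```

Emit:
servo_tool([
  [5, [0, 0, 0], 0],
  [5, [0, 0, 0], 0],
  [5, [0, 0, 0], 0],
  [5, [0, 0, 0], 0],
  [5, [0, 0, 1], 0],
])

```text
clock: 39.5
tool_pos: [0.5976, 0.1732, 0.0694]
tcp_rot: [-0.002, 0.486, 0.874, -0.001]
ft_force: [-0.6, 0.2, -0.5]
opening: 0.0494
```

Emit:
servo_tool([
  [5, [0, 0, 3], 0],
  [5, [0, 0, 7], 0],
  [5, [0, 0, 12], 0],
  [5, [-3, 3, 13], 0],
  [5, [-6, 6, 13], 0],
])

```text
clock: 40.0
tool_pos: [0.5409, 0.2339, 0.2055]
tcp_rot: [0.003, 0.487, 0.873, 0.003]
ft_force: [0.2, 0.6, -0.7]
opening: 0.0499
```

Emit:
servo_tool([
  [5, [-3, 3.5, 0], 0],
  [5, [-6, 7, 0], 0],
  [5, [-8, 11, 0], 0],
  [5, [-10, 15, 0], 0],
  [5, [-12, 19, 0], 0],
])

```text
clock: 40.5
tool_pos: [0.418, 0.4249, 0.2019]
tcp_rot: [0.0, 0.486, 0.874, 0.001]
ft_force: [1.9, -0.5, 0.1]
opening: 0.0501
```

```bash
cat > fin.py <<'E'
from meas import *
import sys
k=sys.argv[1]; st()
for n in ('top','side'):
    t=n=='top'; tag=n+k; grab(n,tag); im,d=load(tag); hsv=cv2.cvtColor(im,cv2.COLOR_RGB2HSV); H,S,V=[hsv[...,i].astype(int) for i in range(3)]
    Z=pts(n,d)[...,2]
    print('grips'); comp(n,tag,((Z>.105)&(Z<.122)).astype(np.uint8),(180,130,300,190) if t else (170,170,245,275),.113,30)
    m=((V>110)&(S<140)&(H>12)&(H<45)&(Z>.04)&(Z<.056))
    print('plaque'); comp(n,tag,m.astype(np.uint8),(205,148,275,190) if t else (190,215,240,275),.048,60)
    print('stock'); comp(n,tag,((Z>.055)&(Z<.075)&(V>60)).astype(np.uint8),(135,215,180,280) if t else (235,300,330,370),.066,60)
    print('offs'); comp(n,tag,((H<8)|(H>170)).astype(np.uint8)*((V<160)&(S>120)).astype(np.uint8),(190,178,300,235) if t else (235,220,300,290),.026,60)
    cv2.imwrite('pics/f_%s.png'%tag,cv2.resize(im[90:290,130:440] if t else im[130:390,110:370],None,fx=2.3,fy=2.3,interpolation=cv2.INTER_CUBIC)[:,:,::-1])
E
python3 fin.py 30
```

```text
{'clock': np.float64(40.5), 'joints': array([ 0.6035,  0.1026,  1.6814, -0.    ,  1.3563,  0.0475]), 'tool_pos': array([0.418 , 0.4249, 0.2019]), 'tcp_rot': array([0.0003, 0.4859, 0.874 , 0.0006]), 'ft_force': array([ 1.8794, -0.5195,  0.1156]), 'opening': np.float64(0.0501)}
grips
top30 px [274.4 154.7] n 140 z 0.1133 mean [ 0.6394 -0.0385] rect [ 0.6395 -0.0389] wh 59.8 19.6 ang -1.016
top30 px [198.4 168. ] n 147 z 0.1133 mean [0.6003 0.1731] rect [0.6003 0.1727] wh 59.3 19.9 ang -1.021
plaque
top30 px [238.4 168.4] n 89 z 0.0496 mean [0.6141 0.0665] rect [0.6002 0.0744] wh 123.6 42.1 ang -1.444
top30 px [226.4 180. ] n 69 z 0.0494 mean [0.5792 0.1012] rect [0.5807 0.0892] wh 119.8 14.9 ang -1.567
stock
top30 px [153.1 244.8] n 455 z 0.0663 mean [0.3891 0.3028] rect [0.3897 0.3027] wh 109.4 33.2 ang 0.084
offs
top30 px [233.  182.8] n 98 z 0.0481 mean [0.5749 0.0836] rect [0.5753 0.0832] wh 156.4 7.4 ang -1.431
top30 px [266.3 205.3] n 136 z 0.0237 mean [ 0.5077 -0.0158] rect [ 0.5084 -0.0157] wh 58.4 20.9 ang 0.221
top30 px [252.4 207.7] n 140 z 0.0236 mean [0.5003 0.0252] rect [0.5006 0.0253] wh 59.3 20.9 ang 0.223
top30 px [239.9 210.1] n 145 z 0.0226 mean [0.4932 0.0621] rect [0.4934 0.0623] wh 59.1 21.6 ang 0.235
grips
side30 px [202.2 255.3] n 45 z 0.1126 mean [0.586  0.1982] rect [0.5866 0.1978] wh 27.3 12.6 ang -1.187
plaque
stock
side30 px [282.4 325.4] n 923 z 0.0664 mean [0.3841 0.3109] rect [0.3848 0.3113] wh 110.3 42.6 ang 0.068
offs
```

View pics/f_top30.png

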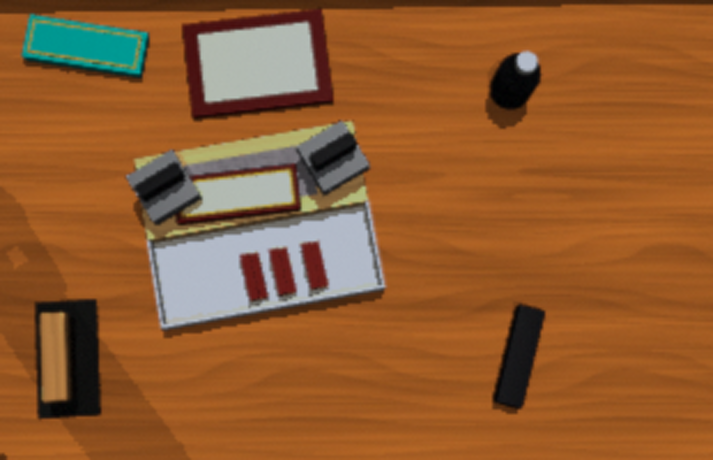

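View pics/f_side30.png

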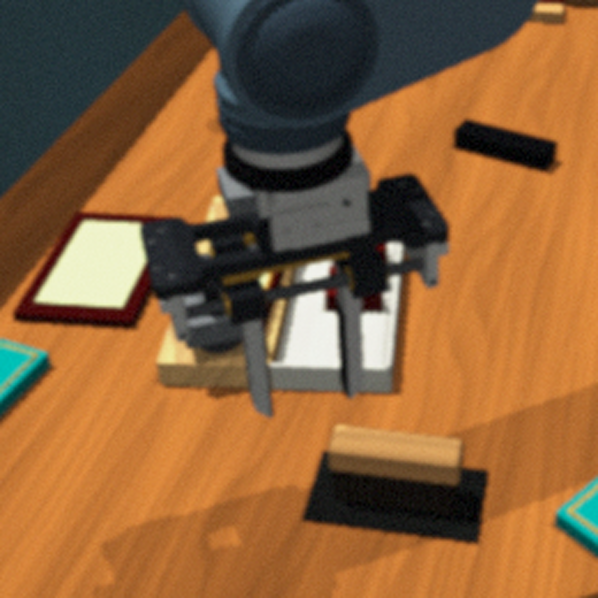

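Run:
```python
from meas import *
crop('top30',180,130,300,200,6,'c30')
n,tag='top','top30'
im,d=load(tag); hsv=cv2.cvtColor(im,cv2.COLOR_RGB2HSV); H,S,V=[hsv[...,i].astype(int) for i in range(3)]
m=(V>130)&(S<70)
comp(n,tag,m.astype(np.uint8),(205,155,268,188),.048,60)
for k in ('18','19','20','21'):
    try: crop('side'+k,170,190,250,300,5,'p'+k)
    except Exception as e: print(k,e)
```

```text
top30 px [235.4 173.1] n 530 z 0.0493 mean [0.6   0.075] rect [0.5996 0.0793] wh 127.7 38.8 ang -1.444
```

View pics/c30.png

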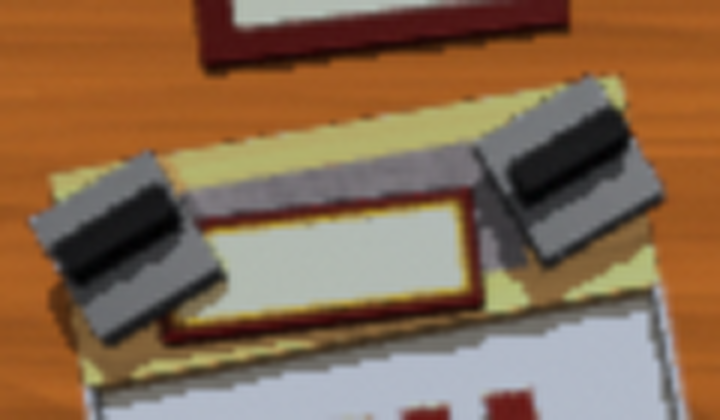

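View pics/p21.png

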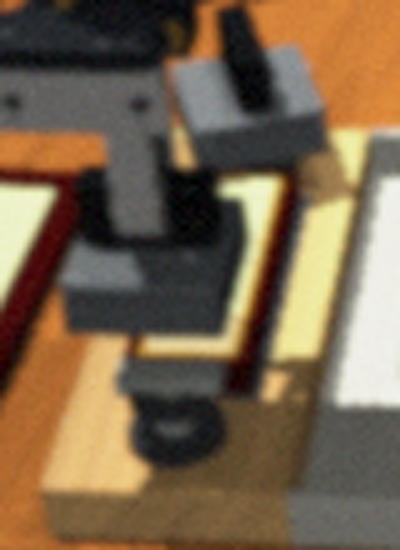

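Run:
```python
from meas import *
w=lambda u,v: ray('top',179.5+u/6,129.5+v/6,.0485)[:2]
# outer red frame right end corners, cream corners
A=w(463,203);B=w(472,287);print('cream right',A,B,np.linalg.norm(A-B))
N=w(190,328);F=w(463,203);
n2=w(200,326); n1=w(468,290); ang=np.arctan2(*(n2-n1)[::-1])-np.pi/2; print('yaw from near edge',ang)
f2=w(225,236); f1=w(460,203); print('yaw far edge',np.arctan2(*(f2-f1)[::-1])-np.pi/2)
yaw=.127; py=np.array([-np.sin(yaw),np.cos(yaw)])
c=(A+B)/2+.071*py; print('centre',c)
q=c-np.array([.620,.067]); C,S=np.cos(.185),np.sin(.185); print('bed',q[0]*C+q[1]*S,-q[0]*S+q[1]*C)
```

```text
cream right [0.6295 0.0129] [0.5874 0.0082] 0.04227927348113118
yaw from near edge 0.14000838437925278
yaw far edge 0.14751578958842848
centre [0.5994 0.081 ]
bed -0.017625978458092148 0.017533118219368017
```

Emit:
servo_tool([
  [7.2, [2, -4, 0], -0.08],
  [7.2, [4.2, -8.2, 0], -0.16],
  [7.2, [6.4, -12.4, 0], -0.24],
  [7.2, [8.6, -16.6, 0], -0.32],
  [7.2, [10.8, -20.8, 0], -0.416],
])

```text
clock: 41.1
tool_pos: [0.5279, 0.2129, 0.2017]
tcp_rot: [0.0, 0.658, 0.753, 0.0]
ft_force: [1.1, -0.3, 0.4]
opening: 0.0719
```

Emit:
servo_tool([
  [7.2, [2.2, -4.2, 0], 0],
  [7.2, [4.4, -8.4, 0], 0],
  [7.2, [6.6, -12.6, 0], 0],
  [7.2, [7.4, -14.6, -3], 0],
  [7.2, [7.4, -14.6, -6], 0],
])

```text
clock: 41.6
tool_pos: [0.6033, 0.0652, 0.1419]
tcp_rot: [0.002, 0.658, 0.753, 0.001]
ft_force: [0.2, 0.0, -0.9]
opening: 0.072
```

Emit:
servo_tool([
  [7.2, [0, 0, -1.5], 0],
  [7.2, [0, 0, -3], 0],
  [7.2, [0, 0, -4], 0],
  [7.2, [0, 0, -4], 0],
  [7.2, [0, 0, -4], 0],
])

```text
clock: 42.1
tool_pos: [0.6016, 0.0697, 0.1018]
tcp_rot: [0.001, 0.656, 0.755, 0.0]
ft_force: [-0.2, -1.2, 0.4]
opening: 0.0718
```

Run:
```python
from meas import *
st(); s=r.state(); q=s['tcp_rot']; print('jaw',2*np.arctan2(q[2],q[1])-np.pi/2)
grab('side','side31'); crop('side31',150,150,280,300,4,'c31')
```

```text
{'clock': np.float64(42.1), 'joints': array([-0.0716,  0.2243,  1.7353, -0.    ,  1.1806, -0.2124]), 'tool_pos': array([0.6016, 0.0697, 0.1018]), 'tcp_rot': array([0.0006, 0.6556, 0.7551, 0.0004]), 'ft_force': array([-0.1693, -1.2103,  0.363 ]), 'opening': np.float64(0.0718)}
jaw 0.1408567636696192
```

View pics/c31.png

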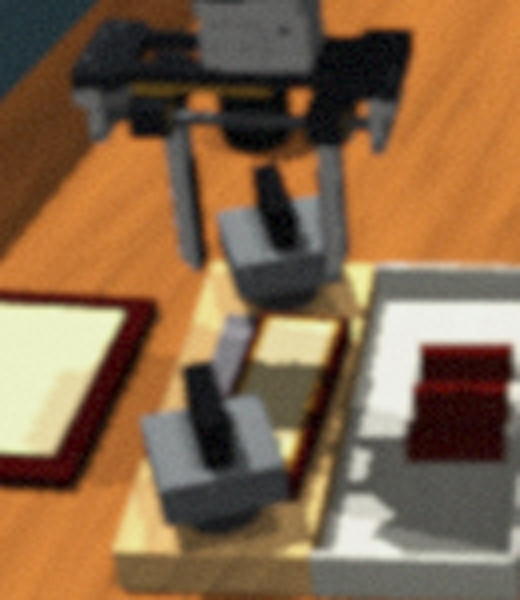

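Emit:
servo_tool([
  [7.2, [-0.15, 0, -2], 0],
  [7.2, [-0.15, 0, -4], 0],
  [7.2, [-0.15, 0, -5.5], 0],
  [7.2, [-0.15, 0, -6.5], 0],
  [7.2, [-0.15, 0, -6.5], 0],
])

```text
clock: 42.65
tool_pos: [0.5987, 0.0695, 0.0347]
tcp_rot: [-0.001, 0.656, 0.755, -0.001]
ft_force: [0.1, 1.3, 0.8]
opening: 0.0721
```

Run:
```python
from meas import *
st(); grab('side','side32'); crop('side32',180,190,260,290,6,'c32')
```

```text
{'clock': np.float64(42.65), 'joints': array([-0.0724,  0.3098,  1.7689, -0.    ,  1.065 , -0.2126]), 'tool_pos': array([0.5987, 0.0695, 0.0347]), 'tcp_rot': array([-0.0008,  0.6558,  0.7549, -0.0006]), 'ft_force': array([0.1054, 1.2835, 0.8363]), 'opening': np.float64(0.0721)}
```

View pics/c32.png

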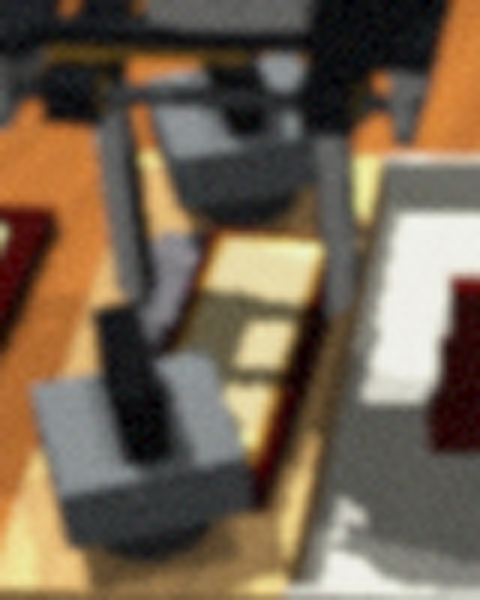

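Emit:
servo_tool([
  [7.2, [0, 0, -1], 0],
  [7.2, [0, 0, -2], 0],
  [7.2, [0, 0, -2.4], 0],
  [5, [0, 0, -2.4], 0],
  [5, [0, 0, -2.4], 0],
])

```text
clock: 43.2
tool_pos: [0.5995, 0.0693, 0.0118]
tcp_rot: [-0.0, 0.656, 0.755, -0.0]
ft_force: [-0.1, -1.2, -1.4]
opening: 0.0595
```

Emit:
servo_tool([
  [4, [0, 0, 0], 0],
  [4, [0, 0, 0], 0],
  [4, [0, 0, 0], 0],
  [4, [0, 0, 0], 0],
  [4, [0, 0, 0], 0],
])

```text
clock: 43.7
tool_pos: [0.5995, 0.0693, 0.0119]
tcp_rot: [0.0, 0.656, 0.755, -0.0]
ft_force: [-0.6, -1.4, -2.2]
opening: 0.0598
```

Emit:
servo_tool([
  [4, [0, 0, 0.1], 0],
  [4, [0.15, -0.8, 0.1], 0],
  [4, [0.3, -1.7, 0.1], 0.02],
  [4, [1.2, -1.55, 0.1], 0.044],
  [4, [2.2, -1.4, 0.1], 0.044],
])

```text
clock: 44.2
tool_pos: [0.6224, 0.0551, 0.013]
tcp_rot: [0.0, 0.639, 0.769, 0.0]
ft_force: [-0.1, -0.1, -1.2]
opening: 0.0596
```

Emit:
servo_tool([
  [4, [0, 0, 0], 0],
  [4, [0, 0, 0], 0],
  [4, [0, 0, 0], 0],
  [4, [0, 0, 0], 0],
  [4, [0, 0, 0], 0],
])

```text
clock: 44.7
tool_pos: [0.6213, 0.0554, 0.0128]
tcp_rot: [-0.0, 0.639, 0.769, -0.0]
ft_force: [0.2, -0.0, -1.4]
opening: 0.0597
```

Run:
```python
from meas import *
st(); s=r.state(); q=s['tcp_rot']; print('jaw',2*np.arctan2(q[2],q[1])-np.pi/2)
grab('side','side33'); grab('top','top33'); crop('side33',180,190,260,290,6,'c33'); crop('top33',170,110,320,230,4,'c33t')
```

```text
{'clock': np.float64(44.7), 'joints': array([-0.0925,  0.3837,  1.7196,  0.    ,  1.0384, -0.2766]), 'tool_pos': array([0.6213, 0.0554, 0.0128]), 'tcp_rot': array([-0.0001,  0.6391,  0.7691, -0.    ]), 'ft_force': array([ 0.2339, -0.012 , -1.3705]), 'opening': np.float64(0.0597)}
jaw 0.18408615921329652
```

View pics/c33.png

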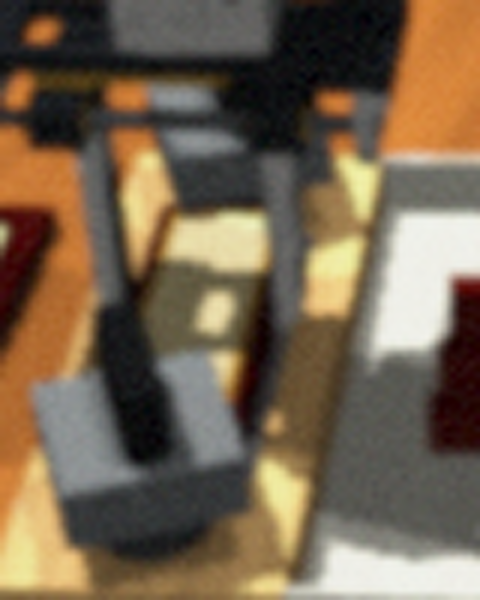

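View pics/c33t.png

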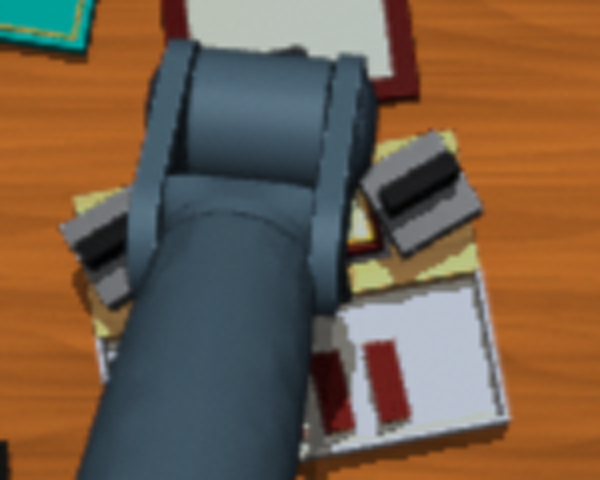

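Moved back on the felt. Lower 1 mm, release, retreat and check.

Emit:
servo_tool([
  [4, [0, 0, -0.15], 0],
  [6.6, [0, 0, -0.15], 0],
  [6.6, [0, 0, -0.15], 0],
  [6.6, [0, 0, -0.15], 0],
  [6.9, [0, 0, 0.8], 0],
])

```text
clock: 45.3
tool_pos: [0.6204, 0.0554, 0.0198]
tcp_rot: [-0.001, 0.639, 0.769, -0.001]
ft_force: [0.3, -0.8, -0.9]
opening: 0.0683
```

Emit:
servo_tool([
  [7, [0, 0, 2.5], 0],
  [7, [0, 0, 6], 0],
  [7, [0, 0, 10], 0],
  [7, [0, 0, 14], 0],
  [7, [-3, 3, 16], 0],
])

```text
clock: 45.8
tool_pos: [0.5955, 0.0832, 0.1866]
tcp_rot: [0.004, 0.641, 0.768, 0.002]
ft_force: [0.5, 0.4, 0.4]
opening: 0.0697
```

Emit:
servo_tool([
  [7, [-3, 4, 0], 0],
  [7, [-5, 8, 0], 0],
  [7, [-7, 12, 0], 0],
  [7, [-8, 16.5, 0], 0],
  [7, [-9, 21, 0], 0],
])

```text
clock: 46.3
tool_pos: [0.5009, 0.297, 0.1821]
tcp_rot: [0.0, 0.639, 0.769, 0.001]
ft_force: [0.5, 0.4, -0.2]
opening: 0.07
```

Emit:
servo_tool([
  [7, [-2, 4, 0], 0],
  [7, [-4, 8, 0], 0],
  [7, [-5, 12, 0], 0],
  [7, [-6, 15, 0], 0],
  [7, [-6, 15, 0], 0],
])

```text
clock: 46.8
tool_pos: [0.44, 0.4483, 0.1816]
tcp_rot: [-0.0, 0.637, 0.771, 0.001]
ft_force: [-0.4, -0.5, 0.1]
opening: 0.0697
```

```bash
python3 fin.py 34
python3 - <<'E'
from meas import *
crop('top34',180,130,300,200,6,'c34')
im,d=load('top34'); hsv=cv2.cvtColor(im,cv2.COLOR_RGB2HSV); H,S,V=[hsv[...,i].astype(int) for i in range(3)]
comp('top','top34',((V>130)&(S<70)).astype(np.uint8),(205,150,268,188),.048,60)
E
```

```text
{'clock': np.float64(46.8), 'joints': array([0.6142, 0.194 , 1.6172, 0.0007, 1.3294, 0.4256]), 'tool_pos': array([0.44  , 0.4483, 0.1816]), 'tcp_rot': array([-0.0002,  0.6374,  0.7705,  0.0006]), 'ft_force': array([-0.351 , -0.4977,  0.1246]), 'opening': np.float64(0.0697)}
grips
top34 px [274.4 154.7] n 139 z 0.1134 mean [ 0.6395 -0.0387] rect [ 0.6395 -0.039 ] wh 59.7 19.1 ang -1.036
top34 px [198.4 167.9] n 144 z 0.113 mean [0.6006 0.173 ] rect [0.6005 0.1728] wh 59.3 19.5 ang -1.021
plaque
top34 px [237.4 165.2] n 152 z 0.0497 mean [0.6236 0.0696] rect [0.6211 0.0702] wh 141.9 42.2 ang -1.396
stock
top34 px [153.1 244.8] n 456 z 0.0661 mean [0.3893 0.3029] rect [0.3897 0.3027] wh 109.4 33.2 ang 0.084
offs
top34 px [266.3 205.2] n 135 z 0.0237 mean [ 0.5078 -0.0157] rect [ 0.5084 -0.0156] wh 58.4 20.6 ang 0.221
top34 px [252.4 207.7] n 140 z 0.0234 mean [0.5003 0.0252] rect [0.5006 0.0253] wh 59.3 20.9 ang 0.223
top34 px [239.9 210.1] n 146 z 0.0241 mean [0.4932 0.0622] rect [0.4934 0.0623] wh 59.1 21.6 ang 0.235
grips
plaque
stock
side34 px [282.3 325.4] n 917 z 0.0664 mean [0.3843 0.3109] rect [0.3848 0.311 ] wh 110.3 41.8 ang 0.070
offs
top34 px [237.2 165.9] n 599 z 0.0492 mean [0.6215 0.0702] rect [0.6214 0.0702] wh 139.2 38.6 ang -1.396
```

View pics/c34.png

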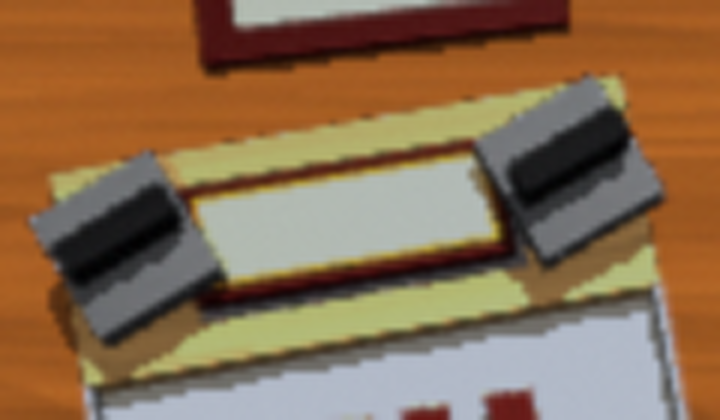

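View pics/f_side34.png

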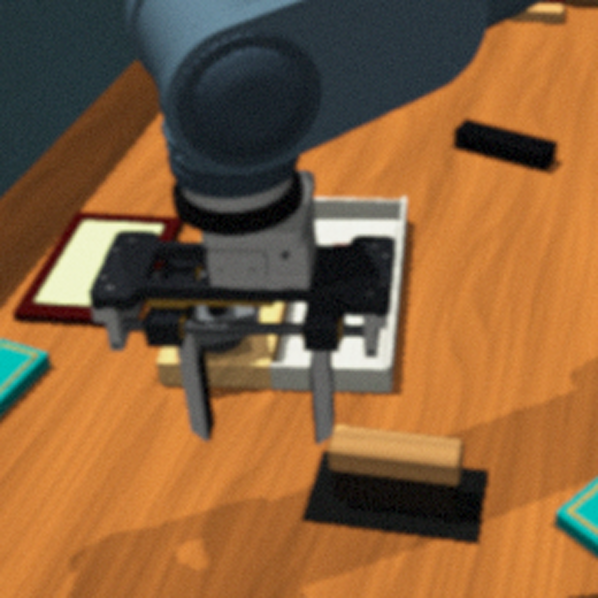

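Run:
```python
from h import *
print(order.sign_off())
```

```text
the job is handed in; nothing more can be done
None
```

I finished the task and handed it in at about 47 s, well under the 184 s limit; the hand-in reports no verdict.

**What I did**
- I swept the three offcuts into the tray in one stroke of the brush and stood the brush back on its pad.
- I laid the plaque on the felt strip, then pressed and turned a cap onto each post, about 1.2 rad clockwise.
- After the second cap was on, the plaque had moved about 18 mm in each direction. I don't know whether it was the announced knock or the cap work that moved it. I gripped it between the locked caps and slid it back.

**Last checks (top camera)**

| Item | Measured | Needed |
|---|---|---|
| Cap grip tops | z about 0.113 m, turned about 1.2 rad, within 2 mm of the posts | locked height 0.113 m, at least 1.0 rad, within 6 mm |
| Plaque | about 3 mm and 0.01 rad off centre, flat | 12 mm, 0.12 rad |
| Offcuts | all three flat in the tray | in the tray |
| Brush | upright, about 2 mm from the pad's centre | within about 28 mm |

The ink bottle, paperweight and other frame looked undisturbed in the last pictures.

**What failed or disagreed**
- **Finger height:** the fingertips touched the table when the reported TCP was 24 mm below it, and the pictures put the tips about 34 mm above the TCP. Because of this my first two attempts to grip the plaque closed on air. I allowed for the offset after that.
- **Cameras:** the side camera's positions differed from the top camera's by about 3 mm, or 5 mm or more where its masks took in side faces. I relied mainly on the top camera and the arm's own readings.
- **Last side picture:** the gripper hid the caps and plaque, so those two final figures come from the top camera alone.

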